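# Re-hook the leg rest's return spring

## Robot

A 6-joint arm with a two-finger parallel gripper is mounted at the origin on the work surface. World frame = base frame: x ahead of the robot, y to its left, z up, the work surface at z = 0. Lengths are in mm, angles in rad, forces in N, time in s.
With the tool pointing down it reaches from about 350 to 775 mm from the base axis. Payload 7.3 kg.
Tool frame: the origin (TCP) lies at the very end of the fingers, on their centre line; the grasp point (between the pads) lies 19 mm behind it; z points along the fingers, y is the line along which they close (so a half turn about z gives the same grasp; the last joint's range is limited). The gripper opens to 92 mm and grips with 3 to 60 N. Pads are 19 mm wide; open, the fingers measure 130 mm over their backs; the gripper's body (75 mm by 190 mm) begins 47 mm behind the grasp point.
Start: joints at [-1.488, 0.342, 1.524, -0, 1.275, -0.146], TCP at [119.096, -511.333, 226.741] pointing down, gripper open.
Joint ranges: [-2.53, 2.53], [-0.77, 2.02], [0.04, 2.7], [-1, 4.14], [0.28, 2.66], [-3.11, 3.11]. Speed limits (rad/s): [2.57, 2.57, 3.14, 3.14, 3.14, 3.14].

## Interface

Orientations are given as [roll, pitch, yaw] about the fixed x, y, z axes, in that order (R = Rz(yaw) Ry(pitch) Rx(roll)).
In Python, from plant import * gives the robot as it stands.
- The arm moves only by the tool arm_command, never from a script. Its arguments are lists of equal length, an entry for each row: "gripper": the finger opening in mm, from 0 to 91.8; "dp": the shift along the tool's x, y, z in units of 25 mm (1.0 is 25 mm), a list of three; "twist": the turn about the tool's z in units of 5 degrees (1.0 is 5 degrees). A call has exactly 5 rows; each row shifts and turns the commanded pose from where the row before left it, along the tool's axes as they then stand; what a row does not reach is not made up. A row lasts 1/8 s, in which the tool goes at most 62.5 mm and 10.7 degrees, less where a joint would pass 70% of its speed; a pose out of reach is approached as far as the arm can. A call is refused whole if a number of a shift passes 1 or a number of a turn 1, either way. A call with a gripper value outside its range is refused whole. The fingers move at their own pace and stop on an object; the grip force is fixed at half the most. Time passes only in rows, so rows that do not move let the fingers close, or fill a call up. It gives the time, the measured TCP pose, the force, the opening and the grip force at its end, in the units of the state.
- get_obs(): the state, without advancing time (a new reading comes with each control period).
- capture(name): name is "scene" or "top" or "wrist"; returns the picture (400x640x3 uint8, red, green, blue); there is no depth.
- get_calibration(name): a dict with "mtx" (3x3 intrinsics, pixels), "dist_coeffs" ([k1, k2, p1, p2, k3] as OpenCV has them; the pictures are not rectified), "position" and "attitude" of the camera in the world; the wrist camera has in their place "mount" (4x4, takes a point from camera to tool coordinates, whose origin is the TCP and whose axes are the flange's). Camera axes: x right, y down, z forward; pixel columns grow to the right and rows downward; lengths in mm; the calibration is good to about 2 mm. A picture is of the moment at which its call begins: read the wrist's pose just before it. get_calibration takes no time and is no camera call.
- close_job(): hands the job in; it is judged then, once.
The state is a dict: "time": time; "joint_positions": joint angles; "dq": joint speeds; "tau": joint torques, N m; "tool_pos": TCP position; "tcp_rot": TCP orientation; "contact_force": force on the tool from outside, world axes, zero at the start; "moment": the same for the moment, N m; "grip_width": finger opening in mm; "finger_force": force on a finger pad.
Only numpy, scipy, OpenCV 4.12 (cv2) and the standard library are available. Lean on these libraries where they do the work, as an engineer would, in place of code of your own. Each camera call takes 0.05 s, during which the arm holds its last target. There are 200 camera calls.

## Task

The return spring of the leg rest has come off its anchor post. Take the orange-handled spring puller from the rack, put its tip into the eye of the spring's hook, stretch the spring and catch the hook on the post under the padded bar; keep your fingers off the hook. Then take the puller out and stand it back in the rack hole it came from, leaving everything else as it was.

Things in the scene. Friction and masses are not known exactly. Their poses are not given: they have to be found in the camera images.
- legrest: padded leg rest, fixed: grey base plate (x -78 to +68 mm, y +-155, 12 thick); above it along y a blue padded bar (x +-25 mm, y +-155, from 102 to 139 mm high) on two 24 mm posts at y = +-138. Origin: under the middle of the bar, on the table. x points from the open front (turned to the robot's right and near side) to the back, y along the bar, z up
- post_mid (a point): the anchor post: fixed upright 8 mm pin on the base plate under the bar, at x 0, y +35 mm of the leg rest; this point is on its axis at the spring hook's height (36 mm above the table). Above, the pin has a red head 14 mm across, 48 to 53 mm high. The hook must come to it from the front, be held out past the post while it swings back in line, then be let in until the bend catches
- spring_pivot (a point): the spring's fixed end, at x 0, y -95 mm of the leg rest, 36 mm high. The coil spring, 17 mm thick, lies level and swings about the vertical axis here with slight friction, from 34 degrees to the front to 11 degrees to the back of the line to the post. It cannot be lifted or tilted. It starts slack, swung to the front
- hook: hook link on the spring's free end, 5 mm brass-coloured wire, level, 36 mm high. Origin: centre of its bend. +y points outwards along the spring, -x to the front. The bend is a half circle, 14 mm inside width, closed outwards. The shank is on the front side; on the back side a short barb ends 10.5 mm inward of the inside of the bend, so the hook cannot move straight sideways onto the post
- hook_seat (a point): where the post's axis lies in the bend when seated: 3 mm outward of the hook's origin. Distance from spring_pivot: 110 mm at rest, 130 seated, 164 at the hard stop. To pass the barb outside the post it must be 142 or more (146 is comfortable). The spring pulls inward with 1.2 N plus 0.11 N per mm of stretch (3.4 N seated, 5.2 N at 146)
- hook_eye (a point): centre of the closed round eye at the nose of the hook link, 18 mm outward of hook_seat: 18 mm inside, 28 outside diameter, wire 5 mm, axis vertical, 36 mm high; 21 mm free below it to the base plate. The puller's tip goes in here from above
- puller: spring puller standing tip down in one of the rack's three holes: orange handle 20 x 20 mm, 75 tall, on a 34 mm collar 6 thick; below it a straight 7 mm shank with a 9 mm ball tip. Origin: centre of the collar's underside, on the axis; z points from tip to handle, handle faces look along x and y. 60 to 125 g
- puller_grip (a point): point on the puller's axis 30 mm above its origin, a good height to grip the handle (handle: 6 to 81 mm above the origin)
- puller_tip (a point): the very end of the puller's ball tip, 95 mm below its origin
- rack: instrument rack, fixed: white plate 75 x 185 mm, 10 mm thick, top 105 mm above the table, on two end legs, with three plain 20 mm holes at y = -57, 0 and +57 mm. Origin: under the centre, on the table; its y runs along the row. An instrument's collar rests on the plate
- file: nail file, blue 20 x 20 x 45 mm handle, standing in the rack; leave alone
- probe: thin probe, white 20 x 20 x 45 mm handle, standing in the rack; leave alone
- bottle: amber bottle with orange cap, 38 mm across, 100 tall; origin under its centre
- mug: green mug, 76 mm across, 90 tall; origin under its centre
- phone: black phone lying flat, 150 x 75 x 10 mm
- jar: small glass jar with metal lid, 44 mm across, 36 tall
- scissors: scissors lying flat, 170 mm long, blue finger rings, 10 mm thick
- nippers: steel nippers lying flat, 105 mm long, 12 mm thick
There are look-alikes about, which are no part of the job. What is shaped like the puller but green is not meant.

How it is judged:
By the outcome, as a careful person would: the job done as asked, in the order asked, and still so for the second after the job is handed in, with the robot touching nothing.
It also fails if it takes over 64 s, if anything falls off the work surface, if the arm or the gripper's body presses on something with over 40 N, if the wrist force passes 120 N, or if a joint passes its speed limit or range.

## Working session

There is one attempt and no reset: what is moved stays moved. The work goes in short steps, Python scripts to look and compute and a tool call to move; the robot and the scene stay as the last step left them, time stands still between calls to the robot, and variables do not carry over. Pictures are saved under pics/ and viewed, at most 10 in all, crops included, and the job is handed in when it is done.

Besides the shell and the picture viewer there is one more tool, called after "Emit:" by a JSON object that holds its "op" and its "data", one argument or row to a line. arm_command: Moves the arm, as the interface text tells. Its arguments: {"type":"object","properties":{"gripper":{"type":"array"},"dp":{"type":"array"},"twist":{"type":"array"}},"required":["gripper","dp","twist"]}

```bash
mkdir -p pics; ls; python3 - <<'E'
from plant import *
import cv2
for n in("scene","top"):
    cv2.imwrite(f"pics/{n}0.png",capture(n)[:,:,::-1])
    c=get_calibration(n);print(n,c)
print(get_calibration("wrist"));o=get_obs();print(o)
E
```

```text
pics
scene {'mtx': array([[362.62565501,   0.        , 323.15323908],
       [  0.        , 362.62565501, 202.32795896],
       [  0.        ,   0.        ,   1.        ]]), 'dist_coeffs': array([0.00154937, 0.        , 0.        , 0.        , 0.        ]), 'position': array([1014.16120119,  345.65822037,  877.87904584]), 'attitude': array([-2.51722753, -0.01336751,  2.26590182])}
top {'mtx': array([[383.42053883,   0.        , 317.05885668],
       [  0.        , 383.42053883, 190.24604242],
       [  0.        ,   0.        ,   1.        ]]), 'dist_coeffs': array([0.02439824, 0.        , 0.        , 0.        , 0.        ]), 'position': array([ 488.09210031,  -29.39360031, 1132.12207192]), 'attitude': array([-3.05010814,  0.01892353, -1.59868511])}
{'mtx': array([[303.21159198,   0.        , 316.27894472],
       [  0.        , 303.21159198, 197.63907939],
       [  0.        ,   0.        ,   1.        ]]), 'dist_coeffs': array([-0.03555418,  0.        ,  0.        ,  0.        ,  0.        ]), 'mount': array([[-7.71770140e-04, -9.55179341e-01, -2.96026742e-01,
         7.91161921
[... 250 characters left out ...]
00000e+00]])}
{'time': 0.1, 'joint_positions': array([-1.48801126e+00,  3.42646635e-01,  1.52485613e+00,  9.33023023e-06,
        1.27537840e+00, -1.46017954e-01]), 'dq': array([-0.00032424, -0.00059709, -0.00201909, -0.00174339,  0.00112424,
       -0.00048735]), 'tau': array([ 7.45725865e-04, -4.32007456e+01, -2.44693512e+01,  7.18962145e-02,
        5.26464335e-02, -4.60534523e-05]), 'tool_pos': array([ 119.06432287, -510.98617877,  226.14058899]), 'tcp_rot': array([-3.14031915e+00, -1.96305832e-04,  2.28800170e-01]), 'contact_force': array([ 0.15502791,  0.57196327, -0.15927782]), 'moment': array([0.00709708, 0.05906882, 0.02092246]), 'finger_force': 0.0, 'grip_width': 91.97686561045849}
```

View pics/scene0.png

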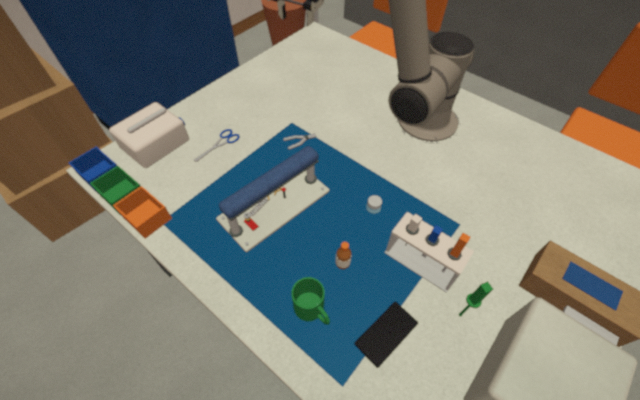

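View pics/top0.png

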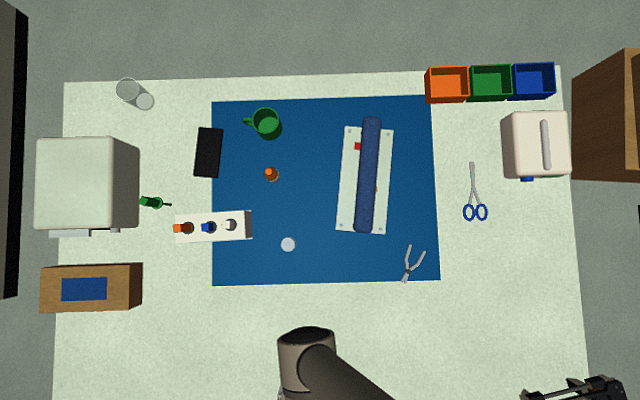

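The orange-handled tool stands at the left end of the rack (top 183,228; scene 460,245). The green look-alike lies at top (152,202). I'll confirm these and the leg rest in enlarged crops.

```bash
python3 - <<'E'
import cv2,numpy as np
s=cv2.imread("pics/scene0.png");t=cv2.imread("pics/top0.png")
r=lambda a,f:cv2.resize(a,None,fx=f,fy=f,interpolation=cv2.INTER_CUBIC)
a=r(s[140:260,205:335],3.0);b=r(t[110:240,325:405],3.0)   # 390x360 ; 240x390
c=r(s[205:295,380:480],2.4);d=r(t[200:250,165:260],3)
im=np.zeros((600,800,3),np.uint8)
for p,x,y in((a,0,0),(b,400,0),(c,0,370),(d,300,400)): im[y:y+p.shape[0],x:x+p.shape[1]]=p[:600-y]
cv2.imwrite("pics/crop1.png",im)
E
```

```text
(no output)
```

View pics/crop1.png

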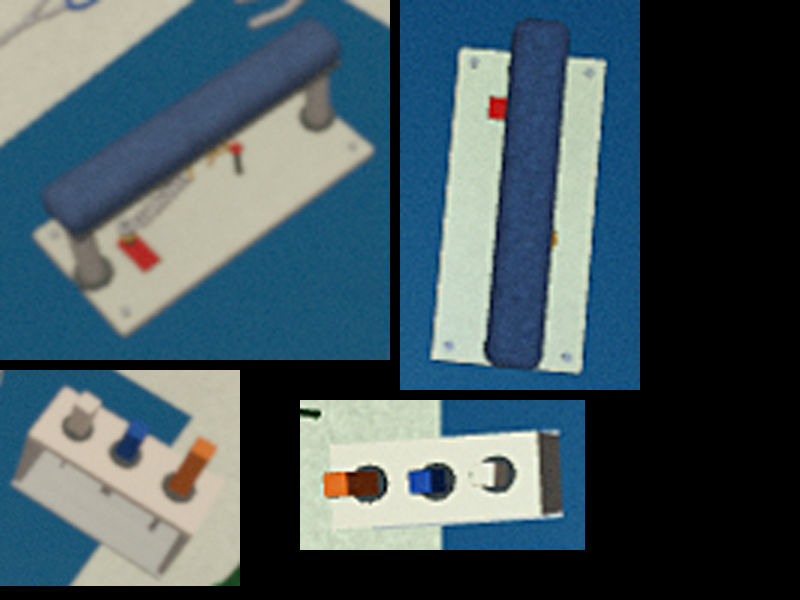

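Crop: puller confirmed (tall orange handle on a collar, left hole); pivot at the red block at the far (+x) end, post with red head nearer the robot, and the hook's eye just showing right of the bar. Computing poses.

```bash
cat > h.py <<'E'
import numpy as np,cv2
from scipy.spatial.transform import Rotation as R
from plant import *
def cam(n,o=None):
    c=get_calibration(n)
    if n=="wrist":
        T=np.eye(4);T[:3,:3]=R.from_euler("xyz",o["tcp_rot"]).as_matrix();T[:3,3]=o["tool_pos"]
        T=T@np.array(c["mount"]);return c,T[:3,:3],T[:3,3]
    return c,R.from_euler("xyz",c["attitude"]).as_matrix(),np.array(c["position"])
def ray(n,uv,z,o=None):
    c,Rm,p=cam(n,o)
    q=cv2.undistortPoints(np.array(uv,float).reshape(-1,1,2),c["mtx"],c["dist_coeffs"]).reshape(-1,2)
    d=np.c_[q,np.ones(len(q))]@Rm.T
    return (p+d*((np.broadcast_to(z,len(q))-p[2])/d[:,2])[:,None])[:,:2]
def proj(n,P,o=None):
    c,Rm,p=cam(n,o)
    return cv2.projectPoints((np.atleast_2d(P)-p)@Rm,np.zeros(3),np.zeros(3),c["mtx"],c["dist_coeffs"])[0].reshape(-1,2)
def fit2(A,B):
    A=np.array(A,float);B=np.array(B,float);a=A-A.mean(0);b=B-B.mean(0)
    th=np.arctan2((a[:,0]*b[:,1]-a[:,1]*b[:,0]).sum(),(a*b).sum())
    M=np.array([[np.cos(th),-np.sin(th)],[np.sin(th),np.cos(th)]])
    t=B.mean(0)-M@A.mean(0);return th,t,(B-(A@M.T+t))
E
python3 - <<'E'
from h import *
L=lambda x,y:(325+(x-400)/3-.33,110+y/3-.33)
K=lambda x,y:(165+(x-300)/3-.33,200+(y-400)/3-.33)
w=ray("top",[L(460,47),L(606,60),L(581,373),L(431,359)],12)
th,t,e=fit2([(68,-155),(-78,-155),(-78,155),(68,155)],w);print("leg",th,t,e.round(1).tolist())
w2=ray("scene",[(205+33/3,140+235/3),(205+125/3,140+335/3),(205+374/3,140+150/3)],12)
print("scene corners",w2.round(1).tolist(),"top",w.round(1).tolist())
M=np.array([[np.cos(th),-np.sin(th)],[np.sin(th),np.cos(th)]])
for n,p in dict(post=(0,35),piv=(0,-95)).items(): print(n,M@p+t)
print("posthead scene",ray("scene",[(205+236/3,140+150/3)],51),"eye top",ray("top",[L(554,239)],36))
w=ray("top",[K(330,446),K(540,432),K(540,518),K(332,529)],105);print("rack",w.round(1).tolist(),w.mean(0))
print("collars",ray("top",[K(369,483),K(437,481),K(497,474)],111).round(1).tolist())
print("collars scene",ray("scene",[(380+181/2.4,205+(487-370)/2.4),(380+127/2.4,205+(453-370)/2.4),(380+80/2.4,205+(427-370)/2.4)],[111]*3).round(1).tolist())
print("handle top",ray("top",[K(337,484)],186),ray("scene",[(380+206/2.4,205+(443-370)/2.4)],186))
E
```

```text
leg 1.4468705878802657 [ 621.14607158 -146.1289808 ] [[-0.6, -0.8], [-0.5, 0.8], [0.9, 0.5], [0.2, -0.5]]
scene corners [[767.7, -241.0], [784.8, -96.7], [479.6, -59.5]] top [[782.8, -98.6], [764.8, -241.9], [458.6, -203.9], [475.9, -60.0]]
post [ 586.41448561 -141.80267342]
piv [ 715.41751923 -157.87181512]
posthead scene [[ 589.50684671 -141.97512145]] eye top [[ 586.82313281 -180.18556527]]
rack [[527.5, 371.4], [534.5, 183.2], [458.1, 184.0], [453.8, 369.0]] [493.43907157 276.90348177]
collars [[493.4, 334.2], [493.4, 273.8], [498.1, 220.5]]
collars scene [[495.2, 335.7], [495.8, 275.2], [500.1, 222.3]]
handle top [[493.00110739 333.8003316 ]] [[489.67145704 332.7323138 ]]
```

Positions from both cameras agree: leg rest at about (622,-146), yaw 1.447; puller at (494.5,335). The bar is directly above the post, so the puller must work leaning about 30°. The tool always points down, so I will lean it in the grip, about the pad axis, using the hole rim as pivot. First, a look at the hook from the front on the way.

Emit:
{"op": "arm_command", "data": {
  "gripper": [91.8,91.8,91.8,91.8,91.8],
  "dp": [
    [0.93,-0.25,0.15],
    [0.93,-0.25,0.15],
    [0.93,-0.25,0.15],
    [0.93,-0.25,0.15],
    [0.93,-0.25,0.15]
  ],
  "twist": [0,0,0,0,0]
}}

```text
time: 0.72
tool_pos: [225.8, -453.9, 207.5]
tcp_rot: [-3.141, 0.0, 0.229]
contact_force: [0.6, -0.3, 0.1]
grip_width: 91.7
finger_force: 0.0
```

Emit:
{"op": "arm_command", "data": {
  "gripper": [91.8,91.8,91.8,91.8,91.8],
  "dp": [
    [0.93,-0.25,0.15],
    [0.93,-0.25,0.15],
    [0.93,-0.25,0.15],
    [0.93,-0.25,0.15],
    [0.93,-0.25,0.15]
  ],
  "twist": [0,0,0,0,0]
}}

```text
time: 1.35
tool_pos: [331.9, -397.1, 188.8]
tcp_rot: [-3.141, 0.0, 0.229]
contact_force: [-0.4, -1.4, -0.1]
grip_width: 92.0
finger_force: 0.0
```

Emit:
{"op": "arm_command", "data": {
  "gripper": [91.8,91.8,91.8,91.8,91.8],
  "dp": [
    [0.93,-0.25,0.15],
    [0.93,-0.25,0.15],
    [0.93,-0.25,0.15],
    [0.93,-0.25,0.15],
    [0.93,-0.25,0.15]
  ],
  "twist": [0,0,0,0,0]
}}

```text
time: 1.98
tool_pos: [438.0, -340.3, 169.9]
tcp_rot: [-3.141, 0.001, 0.229]
contact_force: [-0.5, -0.3, -0.6]
grip_width: 91.9
finger_force: 0.0
```

Emit:
{"op": "arm_command", "data": {
  "gripper": [91.8,91.8,91.8,91.8,91.8],
  "dp": [
    [0.93,-0.25,0.15],
    [0.93,-0.25,0.15],
    [0.93,-0.25,0.15],
    [0.93,-0.25,0.15],
    [0.93,-0.25,0.15]
  ],
  "twist": [0,0,0,0,0]
}}

```text
time: 2.6
tool_pos: [544.6, -283.5, 151.3]
tcp_rot: [-3.141, 0.0, 0.229]
contact_force: [0.7, -0.1, -0.5]
grip_width: 92.0
finger_force: 0.0
```

```bash
python3 - <<'E'
from h import *
import json
o=get_obs();im=capture("wrist");print(o["time"],o["tool_pos"],o["tcp_rot"])
json.dump({k:np.array(o[k]).tolist() for k in("tool_pos","tcp_rot")},open("w1.json","w"))
np.save("w1.npy",im)
P=[(588,-142,36),(717,-158,36),(586,-180,36)];uv=proj("wrist",P,o);print(uv)
c=uv.mean(0).astype(int);print(c)
a=im[:,:,::-1];x0=max(0,min(240,c[0]-200));print(x0)
cv2.imwrite("pics/w1.png",cv2.resize(a[0:300,x0:x0+400],None,fx=2,fy=2,interpolation=cv2.INTER_CUBIC))
E
```

```text
2.6 [ 544.62153425 -283.52661637  151.32744435] [-3.14142104e+00  2.66907985e-04  2.28616836e-01]
[[169.43677359 110.58016031]
 [207.51183421 -53.34345302]
 [212.03826121 122.6097812 ]]
[196  59]
0
```

View pics/w1.png

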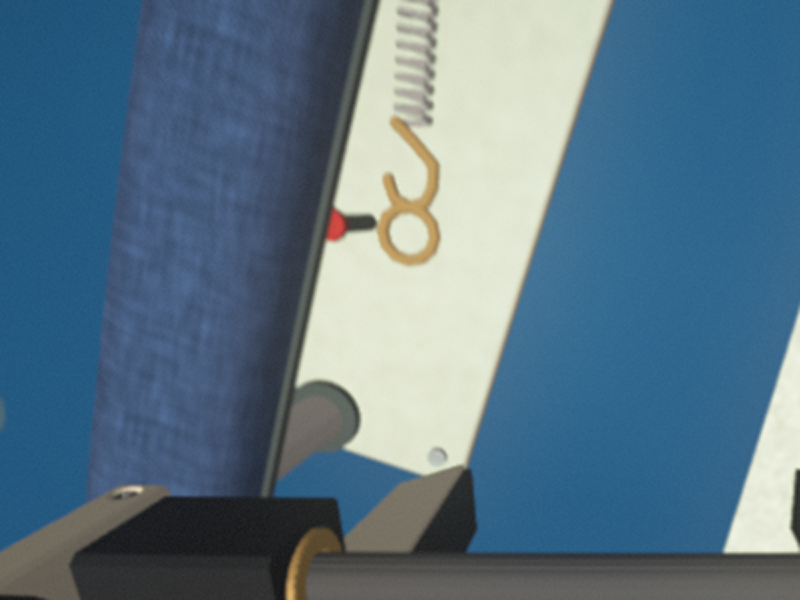

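Wrist picture: eye centre at crop (409,234) → px (204.5,117); post's foot near crop (371,222) → (185.5,111); barb on the bar side, nose toward the robot; hook just in front of the post.

```bash
python3 - <<'E'
from h import *
import json
o=json.load(open("w1.json"))
e=ray("wrist",[(204.25,116.75)],36,o)[0];p=ray("wrist",[(185.3,111)],12,o)[0];hd=ray("wrist",[(167.5,112)],50.5,o)[0]
# right plate edge (crop (612,0)-(470,465)) at z=12
ed=ray("wrist",[(306,0),(236,229)],12,o)
print("eye",e,"post foot",p,"head",hd,"edge",ed.tolist())
th=1.447;M=np.array([[np.cos(th),-np.sin(th)],[np.sin(th),np.cos(th)]])
d=ed[0]-ed[1];print("edge yaw",np.arctan2(-d[0],d[1])%np.pi)
for t in ([621.1,-146.1],[622.5,-146]):
  for q in(e,p,hd,ed[1]): print(((q-t)@M).round(1),end=" ")
  print()
E
```

```text
eye [ 589.47496069 -172.63534277] post foot [ 587.9532256  -146.05829555] head [ 588.3022448  -147.09709397] edge [[704.07694612999, -237.57320151945603], [479.02848066292063, -211.4541869146414]]
edge yaw 1.4552537453726424
[-30.2  28.1] [-4.1 32.9] [-5.  32.4] [-82.4 132.9] 
[-30.5  29.5] [-4.3 34.3] [-5.3 33.8] [-82.7 134.3]
```

Eye is about 26 mm in front of the post and 128.7 mm from the pivot (must be 128 ✓). Planning the transfer to the puller with a turn so the fingers close along rack x.

```bash
cat > plan.py <<'E'
from h import *
def plan(segs,yaw=None):
    """segs: list of (nrows, dworld xyz, dyaw rad); prints tool rows of dp/twist"""
    yaw=get_obs()["tcp_rot"][2] if yaw is None else yaw; out=[]
    for n,d,dy in segs:
        d=np.array(d,float)/n
        for i in range(n):
            c,s=np.cos(yaw),np.sin(yaw)
            out.append(([round(v/25,2) for v in(c*d[0]+s*d[1],s*d[0]-c*d[1],-d[2])],round(-np.degrees(dy/n)/5,2)))
            yaw+=dy/n
    for i in range(0,len(out),5):print([a for a,_ in out[i:i+5]],[b for _,b in out[i:i+5]])
    print("max",max(max(map(abs,a+[b])) for a,b in out),"yaw",yaw)
E
python3 - <<'E'
from plan import *
D=np.array([494.5,335,260])-get_obs()["tool_pos"]
dx,dy=D[:2]/25
plan([(5,(5*dx,5*dy,D[2]),np.radians(25)),(11,(11*dx,11*dy,0),1.611-.2286-np.radians(25)),(9,(9*dx,9*dy,0),0)])
E
```

```text
[[np.float64(0.14), np.float64(-0.98), np.float64(-0.87)], [np.float64(0.23), np.float64(-0.96), np.float64(-0.87)], [np.float64(0.31), np.float64(-0.94), np.float64(-0.87)], [np.float64(0.39), np.float64(-0.91), np.float64(-0.87)], [np.float64(0.47), np.float64(-0.87), np.float64(-0.87)]] [np.float64(-1.0), np.float64(-1.0), np.float64(-1.0), np.float64(-1.0), np.float64(-1.0)]
[[np.float64(0.54), np.float64(-0.83), np.float64(-0.0)], [np.float64(0.61), np.float64(-0.78), np.float64(-0.0)], [np.float64(0.68), np.float64(-0.72), np.float64(-0.0)], [np.float64(0.74), np.float64(-0.66), np.float64(-0.0)], [np.float64(0.79), np.float64(-0.6), np.float64(-0.0)]] [np.float64(-0.99), np.float64(-0.99), np.float64(-0.99), np.float64(-0.99), np.float64(-0.99)]
[[np.float64(0.84), np.float64(-0.53), np.float64(-0.0)], [np.float64(0.88), np.float64(-0.45), np.float64(-0.0)], [np.float64(0.92), np.float64(-0.37), np.float64(-0.0)], [np.float64(0.95), np.float64(-0.29), np.float64(-0.0)], [np.float64(0.97), np.float64(-0.21), np.float64(-0.0)]] [np.float64(-0.99), np.float64(-0.99), np.float64(-0.99), np.float64(-0.99), np.float64(-0.99)]
[[np.float64(0.98), np.float64(-0.13), np.float64(-0.0)], [np.float64(0.99), np.float64(-0.04), np.float64(-0.0)], [np.float64(0.99), np.float64(-0.04), np.float64(-0.0)], [np.float64(0.99), np.float64(-0.04), np.float64(-0.0)], [np.float64(0.99), np.float64(-0.04), np.float64(-0.0)]] [np.float64(-0.99), np.float64(-0.0), np.float64(-0.0), np.float64(-0.0), np.float64(-0.0)]
[[np.float64(0.99), np.float64(-0.04), np.float64(-0.0)], [np.float64(0.99), np.float64(-0.04), np.float64(-0.0)], [np.float64(0.99), np.float64(-0.04), np.float64(-0.0)], [np.float64(0.99), np.float64(-0.04), np.float64(-0.0)], [np.float64(0.99), np.float64(-0.04), np.float64(-0.0)]] [np.float64(-0.0), np.float64(-0.0), np.float64(-0.0), np.float64(-0.0), np.float64(-0.0)]
max 1.0 yaw 1.6124833704257822
```

Emit:
{"op": "arm_command", "data": {
  "gripper": [91.8,91.8,91.8,91.8,91.8],
  "dp": [
    [0.14,-0.98,-0.87],
    [0.23,-0.96,-0.87],
    [0.31,-0.94,-0.87],
    [0.39,-0.91,-0.87],
    [0.47,-0.87,-0.87]
  ],
  "twist": [-1,-1,-1,-1,-1]
}}

```text
time: 3.28
tool_pos: [533.3, -160.0, 261.1]
tcp_rot: [3.142, 0.0, 0.668]
contact_force: [0.2, -0.7, 0.4]
grip_width: 91.9
finger_force: 0.0
```

Emit:
{"op": "arm_command", "data": {
  "gripper": [91.8,91.8,91.8,91.8,91.8],
  "dp": [
    [0.54,-0.83,0],
    [0.61,-0.78,0],
    [0.68,-0.72,0],
    [0.74,-0.66,0],
    [0.79,-0.6,0]
  ],
  "twist": [-0.99,-0.99,-0.99,-0.99,-0.99]
}}

```text
time: 3.9
tool_pos: [522.7, -36.6, 260.5]
tcp_rot: [3.142, 0.0, 1.1]
contact_force: [0.9, -0.1, -0.0]
grip_width: 91.8
finger_force: 0.0
```

Emit:
{"op": "arm_command", "data": {
  "gripper": [91.8,91.8,91.8,91.8,91.8],
  "dp": [
    [0.84,-0.53,0],
    [0.88,-0.45,0],
    [0.92,-0.37,0],
    [0.95,-0.29,0],
    [0.97,-0.21,0]
  ],
  "twist": [-0.99,-0.99,-0.99,-0.99,-0.99]
}}

```text
time: 4.53
tool_pos: [512.2, 87.0, 260.5]
tcp_rot: [-3.142, 0.0, 1.532]
contact_force: [1.2, 0.1, -0.5]
grip_width: 91.7
finger_force: 0.0
```

Emit:
{"op": "arm_command", "data": {
  "gripper": [91.8,91.8,91.8,91.8,91.8],
  "dp": [
    [0.98,-0.13,0],
    [0.99,-0.04,0],
    [0.99,-0.04,0],
    [0.99,-0.04,0],
    [0.99,-0.04,0]
  ],
  "twist": [-0.99,0,0,0,0]
}}

```text
time: 5.15
tool_pos: [501.5, 210.3, 260.4]
tcp_rot: [-3.142, 0.0, 1.615]
contact_force: [0.1, 0.2, 0.3]
grip_width: 92.1
finger_force: 0.0
```

Emit:
{"op": "arm_command", "data": {
  "gripper": [91.8,91.8,91.8,60,50],
  "dp": [
    [0.99,-0.04,0],
    [0.99,-0.04,0],
    [0.99,-0.04,0],
    [0.99,-0.04,0],
    [0.99,-0.04,0]
  ],
  "twist": [0,0,0,0,0]
}}

```text
time: 5.78
tool_pos: [490.9, 333.7, 260.3]
tcp_rot: [-3.141, 0.0, 1.615]
contact_force: [-0.3, 0.4, -0.3]
grip_width: 76.3
finger_force: 0.0
```

```bash
python3 - <<'E'
from h import *
o=get_obs();im=capture("wrist");print(o["time"],o["tool_pos"],o["tcp_rot"],o["grip_width"])
np.save("w2.npy",im)
print(proj("wrist",[(494.5,335,186),(494.5,335,111),(496.6,275,156)],o))
cv2.imwrite("pics/w2.png",cv2.resize(im[:,120:520,::-1],None,fx=1.5,fy=1.5,interpolation=cv2.INTER_CUBIC))
E
```

```text
5.775 [490.89450681 333.74730964 260.33812282] [-3.14147840e+00  3.29643593e-04  1.61546336e+00] 76.34411300148064
[[322.30153517 206.00016289]
 [320.9772527  182.77508758]
 [320.79445626 255.08316733]]
```

View pics/w2.png

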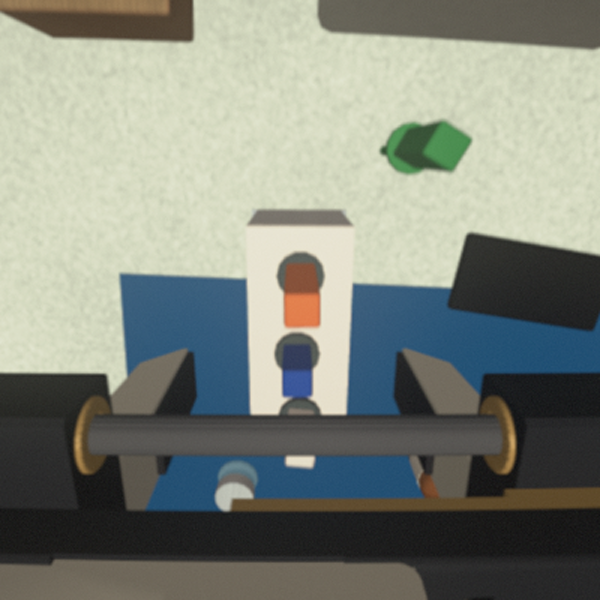

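Crop shows orange handle top at px (321,206), predicted (322,206): the measurement holds. Descending to grip 38 mm above the collar underside (keeps the handle top off the palm).

Emit:
{"op": "arm_command", "data": {
  "gripper": [50,50,50,50,50],
  "dp": [
    [0.05,0.12,0],
    [0,0,0.9],
    [0,0,0.9],
    [0,0,0.9],
    [0,0,0.9]
  ],
  "twist": [0,0,0,0,0]
}}

```text
time: 6.45
tool_pos: [494.4, 333.1, 169.8]
tcp_rot: [3.141, 0.0, 1.614]
contact_force: [0.2, 0.2, 0.1]
grip_width: 49.9
finger_force: 0.0
```

Emit:
{"op": "arm_command", "data": {
  "gripper": [50,50,10,10,10],
  "dp": [
    [0,0,0.9],
    [0,0,0.95],
    [0,0,0],
    [0,0,0],
    [0,0,0]
  ],
  "twist": [0,0,0,0,0]
}}

```text
time: 7.08
tool_pos: [494.7, 334.2, 125.5]
tcp_rot: [3.14, -0.001, 1.615]
contact_force: [0.4, -0.7, 0.7]
grip_width: 25.0
finger_force: 0.0
```

Emit:
{"op": "arm_command", "data": {
  "gripper": [10,10,10,10,10],
  "dp": [
    [0,0,0],
    [0,0,0],
    [0,0,-0.1],
    [0,0,-0.3],
    [0,0,-0.6]
  ],
  "twist": [0,0,0,0,0]
}}

```text
time: 7.7
tool_pos: [493.5, 334.0, 149.2]
tcp_rot: [-3.14, 0.001, 1.616]
contact_force: [0.5, -0.7, -0.6]
grip_width: 19.6
finger_force: 30.0
```

```bash
python3 - <<'E'
from h import *
import json
o=get_obs();print(o["time"],o["tool_pos"],o["tcp_rot"],o["grip_width"],o["finger_force"],o["contact_force"])
# rack ends from w2 at z=105: crop px/1.5+120
p={"tool_pos":[490.894,333.747,260.338],"tcp_rot":[-3.1415,.0003,1.6155]}
print(ray("wrist",[(120+247/1.5,224/1.5),(120+352/1.5,224/1.5)],105,p))
E
```

```text
7.7 [493.47962238 333.97633057 149.23201402] [-3.13998743e+00  7.79830597e-04  1.61553021e+00] 19.594932863526417 29.99513179063797 [ 0.51765604 -0.74147923 -0.56086621]
[[455.60244391 367.30424414]
 [527.59721958 370.48393488]]
```

Gripped (19.6 mm, 30 N). Lifting out, going past the rack's free end, then leaning the puller against that edge.

Emit:
{"op": "arm_command", "data": {
  "gripper": [10,10,10,10,10],
  "dp": [
    [0,0,-0.8],
    [0,0,-0.8],
    [0,0,-0.9],
    [0,0,-0.9],
    [0.6,0,0]
  ],
  "twist": [0,0,0,0,0]
}}

```text
time: 8.32
tool_pos: [494.3, 349.6, 237.0]
tcp_rot: [3.137, -0.002, 1.614]
contact_force: [0.9, -0.2, -1.3]
grip_width: 19.9
finger_force: 30.0
```

Emit:
{"op": "arm_command", "data": {
  "gripper": [10,10,10,10,10],
  "dp": [
    [0.7,0,0],
    [0.7,0,0],
    [0,0,0.5],
    [0,0,0.6],
    [0,0,0.5]
  ],
  "twist": [0,0,0,0,0]
}}

```text
time: 8.95
tool_pos: [491.3, 383.4, 192.2]
tcp_rot: [-3.14, 0.001, 1.615]
contact_force: [-0.6, -0.6, -0.2]
grip_width: 19.8
finger_force: 30.0
```

Emit:
{"op": "arm_command", "data": {
  "gripper": [10,10,10,10,10],
  "dp": [
    [0,0,0],
    [-0.2,0,0],
    [-0.2,0,0],
    [-0.1,0,0],
    [-0.1,0,0]
  ],
  "twist": [0,0,0,0,0]
}}

```text
time: 9.57
tool_pos: [492.7, 369.9, 194.9]
tcp_rot: [3.14, -0.002, 1.615]
contact_force: [0.4, 4.8, 0.4]
grip_width: 20.1
finger_force: 30.0
```

Emit:
{"op": "arm_command", "data": {
  "gripper": [10,10,10,10,10],
  "dp": [
    [-0.31,0,0.03],
    [-0.31,0,0.06],
    [-0.3,0,0.08],
    [-0.3,0,0.1],
    [-0.29,0,0.12]
  ],
  "twist": [0,0,0,0,0]
}}

```text
time: 10.2
tool_pos: [494.1, 330.7, 184.3]
tcp_rot: [3.141, 0.0, 1.615]
contact_force: [0.1, 2.9, 2.8]
grip_width: 19.8
finger_force: 30.0
```

Emit:
{"op": "arm_command", "data": {
  "gripper": [10,10,10,10,10],
  "dp": [
    [-0.29,0,0.13],
    [-0.28,0,0.15],
    [-0.27,0,0.17],
    [-0.26,0,0.18],
    [-0.23,0,0.19]
  ],
  "twist": [0,0,0,0,0]
}}

```text
time: 10.82
tool_pos: [495.5, 297.5, 163.5]
tcp_rot: [-3.141, 0.001, 1.615]
contact_force: [0.5, 1.8, 3.3]
grip_width: 19.7
finger_force: 30.0
```

```bash
python3 - <<'E'
from h import *
o=get_obs();im=capture("wrist");print(o["time"],o["tool_pos"],o["tcp_rot"],o["grip_width"],o["contact_force"])
T=R.from_euler("xyz",o["tcp_rot"]).as_matrix()
for a in (0,20,30,40,45):
    a=np.radians(a);v=np.array([134*np.sin(a),0,134*np.cos(a)-19]);print(proj("wrist",np.array(o["tool_pos"])+T@v,o).round(0))
cv2.imwrite("pics/w3.png",cv2.resize(im[:,120:520,::-1],None,fx=1.5,fy=1.5,interpolation=cv2.INTER_CUBIC))
E
```

```text
10.825 [495.51390717 297.46304191 163.48965291] [-3.14126201e+00  6.10839549e-04  1.61535187e+00] 19.745759680461013 [0.54763308 1.79987658 3.32350416]
[[318. 193.]]
[[318. 145.]]
[[318. 120.]]
[[318.  95.]]
[[318.  83.]]
```

View pics/w3.png

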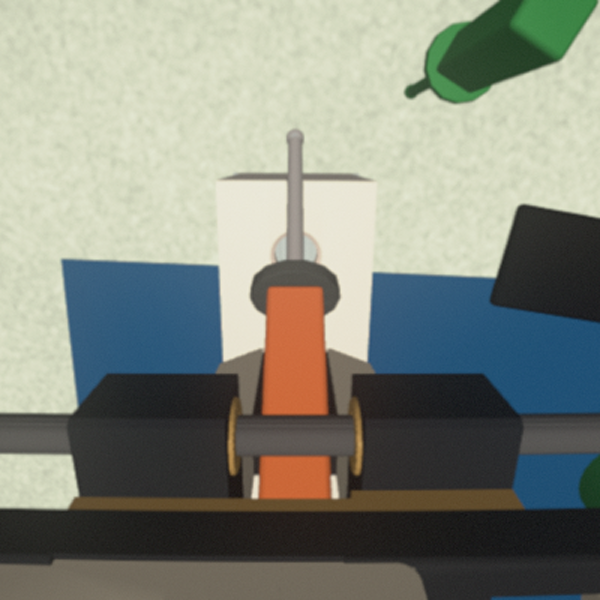

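Picture: the puller now leans about 42° with its tip at px (317,90), toward the camera side, as wanted. Planning the transit to the front of the leg rest.

```bash
sed -i 's/round(v\/25,2)/float(round(v\/25,2))/;s/,round(-np/,float(round(-np/;s/\/5,2)))/\/5,2))))/' plan.py; python3 - <<'E'
from plan import *
p=np.array(get_obs()["tool_pos"]);D=np.array([572.5,-300.7,136])-p;print(D)
plan([(5,(0,0,105),0),(25,(D[0],D[1],0),1.45-1.6154),(5,(0,0,D[2]-105),0)])
E
```

```text
[  77.19614529 -597.51706557  -26.78506372]
[[0.0, 0.0, -0.84], [0.0, 0.0, -0.84], [0.0, 0.0, -0.84], [0.0, 0.0, -0.84], [0.0, 0.0, -0.84]] [-0.0, -0.0, -0.0, -0.0, -0.0]
[[-0.96, 0.08, -0.0], [-0.96, 0.09, -0.0], [-0.96, 0.09, -0.0], [-0.96, 0.1, -0.0], [-0.96, 0.11, -0.0]] [0.08, 0.08, 0.08, 0.08, 0.08]
[[-0.96, 0.11, -0.0], [-0.96, 0.12, -0.0], [-0.96, 0.13, -0.0], [-0.95, 0.13, -0.0], [-0.95, 0.14, -0.0]] [0.08, 0.08, 0.08, 0.08, 0.08]
[[-0.95, 0.14, -0.0], [-0.95, 0.15, -0.0], [-0.95, 0.16, -0.0], [-0.95, 0.16, -0.0], [-0.95, 0.17, -0.0]] [0.08, 0.08, 0.08, 0.08, 0.08]
[[-0.95, 0.18, -0.0], [-0.95, 0.18, -0.0], [-0.95, 0.19, -0.0], [-0.94, 0.19, -0.0], [-0.94, 0.2, -0.0]] [0.08, 0.08, 0.08, 0.08, 0.08]
[[-0.94, 0.21, -0.0], [-0.94, 0.21, -0.0], [-0.94, 0.22, -0.0], [-0.94, 0.23, -0.0], [-0.94, 0.23, -0.0]] [0.08, 0.08, 0.08, 0.08, 0.08]
[[0.0, 0.0, 1.05], [0.0, 0.0, 1.05], [0.0, 0.0, 1.05], [0.0, 0.0, 1.05], [0.0, 0.0, 1.05]] [-0.0, -0.0, -0.0, -0.0, -0.0]
max 1.05 yaw 1.4496634861057656
```

Emit:
{"op": "arm_command", "data": {
  "gripper": [10,10,10,10,10],
  "dp": [
    [0,0,-0.84],
    [0,0,-0.84],
    [0,0,-0.84],
    [0,0,-0.84],
    [0,0,-0.84]
  ],
  "twist": [0,0,0,0,0]
}}

```text
time: 11.5
tool_pos: [495.0, 297.2, 268.3]
tcp_rot: [-3.139, 0.003, 1.615]
contact_force: [0.4, -0.5, -0.7]
grip_width: 19.6
finger_force: 30.0
```

Emit:
{"op": "arm_command", "data": {
  "gripper": [10,10,10,10,10],
  "dp": [
    [-0.96,0.08,0],
    [-0.96,0.09,0],
    [-0.96,0.09,0],
    [-0.96,0.1,0],
    [-0.96,0.11,0]
  ],
  "twist": [0.08,0.08,0.08,0.08,0.08]
}}

```text
time: 12.12
tool_pos: [510.3, 177.0, 267.7]
tcp_rot: [-3.138, 0.002, 1.58]
contact_force: [-0.3, -0.4, -1.7]
grip_width: 19.8
finger_force: 30.0
```

Emit:
{"op": "arm_command", "data": {
  "gripper": [10,10,10,10,10],
  "dp": [
    [-0.96,0.11,0],
    [-0.96,0.12,0],
    [-0.96,0.13,0],
    [-0.95,0.13,0],
    [-0.95,0.14,0]
  ],
  "twist": [0.08,0.08,0.08,0.08,0.08]
}}

```text
time: 12.75
tool_pos: [525.3, 57.6, 267.7]
tcp_rot: [-3.138, 0.002, 1.545]
contact_force: [-0.3, -0.2, -1.3]
grip_width: 19.7
finger_force: 30.0
```

Emit:
{"op": "arm_command", "data": {
  "gripper": [10,10,10,10,10],
  "dp": [
    [-0.95,0.14,0],
    [-0.95,0.15,0],
    [-0.95,0.16,0],
    [-0.95,0.16,0],
    [-0.95,0.17,0]
  ],
  "twist": [0.08,0.08,0.08,0.08,0.08]
}}

```text
time: 13.38
tool_pos: [540.1, -61.6, 267.7]
tcp_rot: [-3.138, 0.001, 1.51]
contact_force: [0.1, 0.9, -1.1]
grip_width: 19.9
finger_force: 30.0
```

Emit:
{"op": "arm_command", "data": {
  "gripper": [10,10,10,10,10],
  "dp": [
    [-0.95,0.18,0],
    [-0.95,0.18,0],
    [-0.95,0.19,0],
    [-0.94,0.19,0],
    [-0.94,0.2,0]
  ],
  "twist": [0.08,0.08,0.08,0.08,0.08]
}}

```text
time: 14.0
tool_pos: [555.5, -181.4, 268.3]
tcp_rot: [-3.14, 0.0, 1.476]
contact_force: [-0.9, -0.1, -0.8]
grip_width: 19.8
finger_force: 30.0
```

Emit:
{"op": "arm_command", "data": {
  "gripper": [10,10,10,10,10],
  "dp": [
    [-0.94,0.21,0],
    [-0.94,0.21,0],
    [-0.94,0.22,0],
    [-0.94,0.23,0],
    [-0.94,0.23,0]
  ],
  "twist": [0.08,0.08,0.08,0.08,0.08]
}}

```text
time: 14.62
tool_pos: [570.4, -301.5, 268.9]
tcp_rot: [-3.141, 0.0, 1.44]
contact_force: [0.3, 0.4, -0.7]
grip_width: 19.6
finger_force: 30.0
```

Emit:
{"op": "arm_command", "data": {
  "gripper": [10,10,10,10,10],
  "dp": [
    [0,0,0.9],
    [0,0,1],
    [0,0,1],
    [0,0,1],
    [0,0,0.9]
  ],
  "twist": [0,0,0,0,0]
}}

```text
time: 15.25
tool_pos: [570.2, -300.7, 147.9]
tcp_rot: [-3.141, -0.0, 1.441]
contact_force: [0.6, -0.1, -0.4]
grip_width: 19.7
finger_force: 30.0
```

```bash
python3 - <<'E'
from h import *
import json
o=get_obs();im=capture("wrist");print(o["time"],o["tool_pos"],o["tcp_rot"],o["grip_width"],o["contact_force"])
json.dump({k:np.array(o[k]).tolist() for k in("tool_pos","tcp_rot")},open("w4.json","w"))
print(proj("wrist",[(588.7,-170.8,36)],o))
cv2.imwrite("pics/w4.png",cv2.resize(im[0:250,170:470,::-1],None,fx=2.4,fy=2.4,interpolation=cv2.INTER_CUBIC))
E
```

```text
15.25 [ 570.18678267 -300.713471    147.85112653] [-3.14108242e+00 -3.04370180e-05  1.44064550e+00] 19.735423173242694 [ 0.55191098 -0.08528027 -0.35543754]
[[319.46530717  37.66040923]]
```

View pics/w4.png

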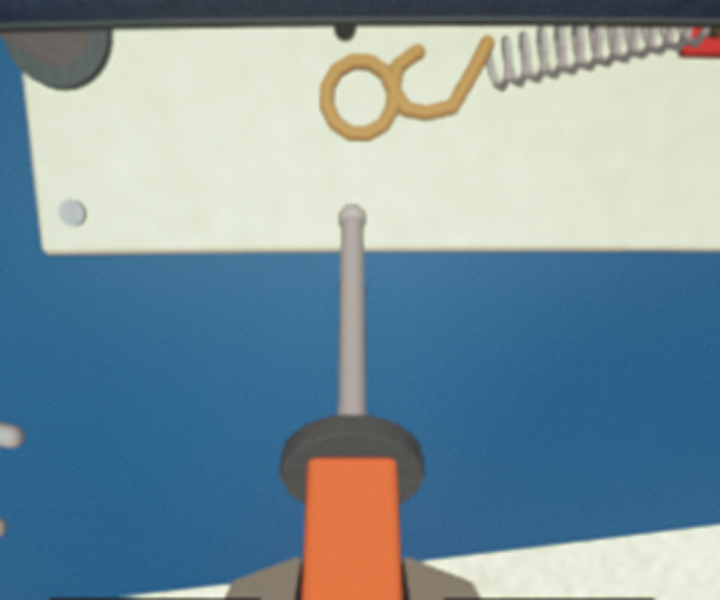

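Picture: eye centre at crop (360,97) → px (320,40.4); ball at (351,214) → (316.3,89.2); post's foot at (345,33); plate edge level, so the yaw is right.

```bash
python3 - <<'E'
from h import *
import json
from scipy.optimize import brentq
o=json.load(open("w4.json"));p=np.array(o["tool_pos"]);T=R.from_euler("xyz",o["tcp_rot"]).as_matrix()
v=lambda a,l=129.5:np.array([l*np.sin(a),0,l*np.cos(a)-19])
a=brentq(lambda a:proj("wrist",p+T@v(a),o)[0,1]-89.0,.3,1.2);b=v(a)
# lateral at ball depth
w=ray("wrist",[(316.2,89.0)],(p+T@b)[2],o)[0];bw=np.r_[w,(p+T@b)[2]]
print("lean",np.degrees(a),"ball tool",T.T@(bw-p),"z",bw[2])
e=np.r_[ray("wrist",[(319.8,40.2)],36,o)[0],36];print("eye world",e,"eye tool",T.T@(e-p))
f=np.r_[ray("wrist",[(170+345/2.4,33/2.4)],14,o)[0],14];print("post foot",f,"eye-post tool",T.T@(e-f),"ball->eye tool",T.T@(e-bw))
E
```

```text
lean 44.1052173257923 ball tool [90.13000155 -1.0894403  73.98970472] z 73.86473062812271
eye world [ 588.72744744 -172.69869402   36.        ] eye tool [129.33494177   1.82669458 111.85414567]
post foot [ 586.99609724 -147.37788179   14.        ] eye-post tool [-24.8812865    4.99170952 -22.00330711] ball->eye tool [39.20494023  2.91613488 37.86444095]
```

Emit:
{"op": "arm_command", "data": {
  "gripper": [10,10,10,10,10],
  "dp": [
    [0.4,0.03,0.25],
    [0.6,0.04,0.45],
    [0.57,0.05,0.42],
    [0,0,0],
    [0,0,0]
  ],
  "twist": [0,0,0,0,0]
}}

```text
time: 15.92
tool_pos: [578.7, -261.4, 121.4]
tcp_rot: [3.141, 0.001, 1.442]
contact_force: [0.5, 0.7, -0.8]
grip_width: 20.0
finger_force: 30.0
```

```bash
python3 - <<'E'
from h import *
import json
o0=json.load(open("w4.json"));T=R.from_euler("xyz",o0["tcp_rot"]).as_matrix()
o=get_obs();im=capture("wrist");print(o["tcp_rot"],T.T@(np.array(o["tool_pos"])-o0["tool_pos"]))
cv2.imwrite("pics/w5.png",cv2.resize(im[0:200,220:420,::-1],None,fx=3,fy=3,interpolation=cv2.INTER_CUBIC))
E
```

```text
[3.14085154e+00 6.95892735e-04 1.44159400e+00] [40.12945211  3.38337172 26.43038246]
```

View pics/w5.png

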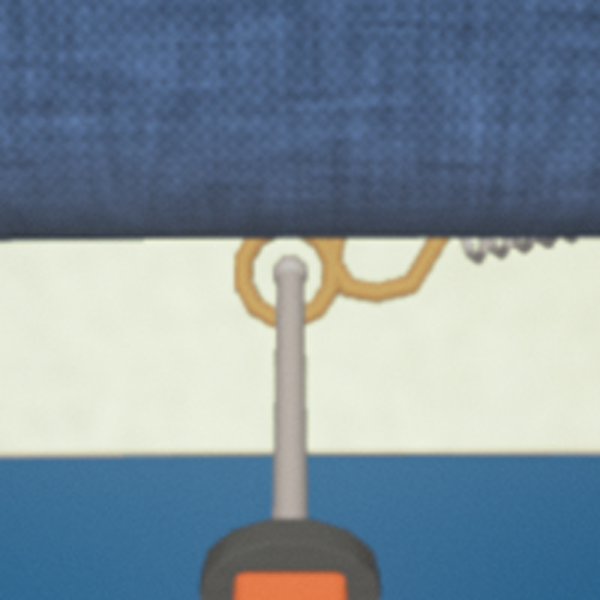

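Picture: ball at crop (290,268), eye centre about (289,272): right above it. Going in: straight down, then along the puller's axis.

Emit:
{"op": "arm_command", "data": {
  "gripper": [10,10,10,10,10],
  "dp": [
    [0,0,0.15],
    [0,0,0.15],
    [0,0,0.16],
    [0,0,0],
    [0,0,0]
  ],
  "twist": [0,0,0,0,0]
}}

```text
time: 16.6
tool_pos: [578.4, -261.4, 109.5]
tcp_rot: [3.142, 0.0, 1.441]
contact_force: [-0.6, -0.4, -0.4]
grip_width: 20.0
finger_force: 30.0
```

Emit:
{"op": "arm_command", "data": {
  "gripper": [10,10,10,10,10],
  "dp": [
    [0.14,0,0.15],
    [0.14,0,0.15],
    [0.12,0,0.14],
    [0,0,0],
    [0,0,0]
  ],
  "twist": [0,0,0,0,0]
}}

```text
time: 17.23
tool_pos: [579.8, -251.5, 98.6]
tcp_rot: [3.141, 0.0, 1.441]
contact_force: [-1.0, -0.7, -2.2]
grip_width: 19.7
finger_force: 30.0
```

```bash
python3 - <<'E'
from h import *
o=get_obs();p=np.array(o["tool_pos"]);T=R.from_euler("xyz",o["tcp_rot"]).as_matrix();print(p,o["contact_force"],o["tcp_rot"])
b=p+T@np.array([90.1,-1.1,74.]);print("ball",b)
t=np.array([622.7,-150.5]);th=1.445;M=np.array([[np.cos(th),-np.sin(th)],[np.sin(th),np.cos(th)]])
print("ball leg",(b[:2]-t)@M)
E
```

```text
[ 579.78743921 -251.47720986   98.55305748] [-1.02829295 -0.67922106 -2.21137087] [3.14135203e+00 2.34459692e-04 1.44102689e+00]
ball [ 590.37153682 -162.01195744   24.53167215]
ball leg [-15.47707517  30.62866043]
```

Ball is in the eye, below the wire (ball z 24.5), with no notable force. Pulling outward gently (tool -y), watching force and finger opening.

Emit:
{"op": "arm_command", "data": {
  "gripper": [10,10,10,10,10],
  "dp": [
    [0,-0.12,0],
    [0,-0.16,0],
    [0,-0.16,0],
    [0,-0.16,0],
    [0,0,0]
  ],
  "twist": [0,0,0,0,0]
}}

```text
time: 17.85
tool_pos: [564.8, -249.5, 98.7]
tcp_rot: [3.141, 0.0, 1.441]
contact_force: [2.6, 0.8, -0.6]
grip_width: 19.9
finger_force: 30.0
```

Emit:
{"op": "arm_command", "data": {
  "gripper": [10,10,10,10,10],
  "dp": [
    [0,-0.16,0],
    [0,-0.16,0],
    [0,-0.16,0],
    [0,0,0],
    [0,0,0]
  ],
  "twist": [0,0,0,0,0]
}}

```text
time: 18.48
tool_pos: [553.1, -248.0, 98.6]
tcp_rot: [3.141, 0.0, 1.441]
contact_force: [3.7, -0.1, -0.1]
grip_width: 20.0
finger_force: 30.0
```

Force follows the spring law, opening steady. Further out to about 146 mm.

Emit:
{"op": "arm_command", "data": {
  "gripper": [10,10,10,10,10],
  "dp": [
    [0,-0.16,0],
    [0,-0.16,0],
    [0,-0.16,0],
    [0,-0.14,0],
    [0,0,0]
  ],
  "twist": [0,0,0,0,0]
}}

```text
time: 19.1
tool_pos: [537.5, -246.0, 98.6]
tcp_rot: [3.141, 0.0, 1.441]
contact_force: [4.4, 0.5, -0.7]
grip_width: 20.0
finger_force: 30.1
```

```bash
python3 - <<'E'
from h import *
o=get_obs();im=capture("wrist");p=np.array(o["tool_pos"]);T=R.from_euler("xyz",o["tcp_rot"]).as_matrix();print(o["time"],p,o["contact_force"],o["tcp_rot"],o["moment"])
b=p+T@np.array([90.1,-1.1,74.]);print("ball expected px",proj("wrist",b,o))
s=p+T@np.array([78.5,-1.1,62.]);print("shank z36",s,"rel eye0 tool",T.T@(s-[588.7,-172.7,36]))
cv2.imwrite("pics/w6.png",cv2.resize(im[0:200,220:420,::-1],None,fx=3,fy=3,interpolation=cv2.INTER_CUBIC))
E
```

```text
19.1 [ 537.51728495 -245.97953886   98.64825084] [ 4.44239371  0.52157821 -0.71955586] [3.14103396e+00 1.40656650e-04 1.44063934e+00] [ 0.09209072 -1.30747123 -0.43556988]
ball expected px [[316.1930246   89.04654166]]
shank z36 [ 546.64830285 -168.01390351   36.63660502] rel eye0 tool [ -0.81151165 -42.3038495   -0.66012588]
```

View pics/w6.png

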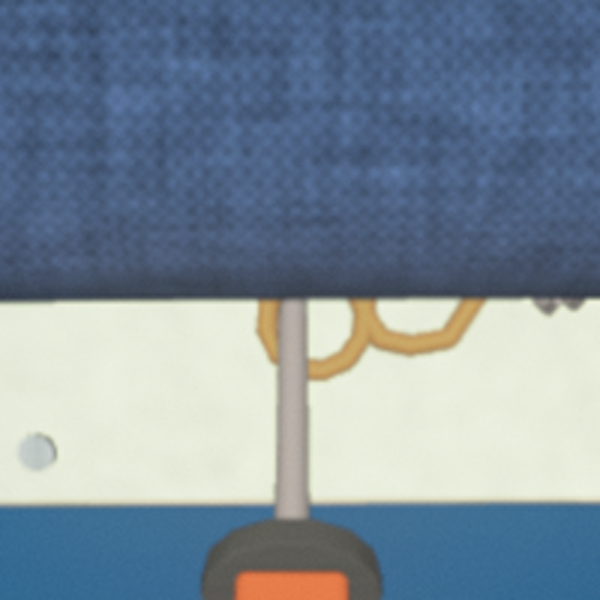

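Picture: shank draws on the outward side of the eye, hook still in front. Five mm more, then swinging back in line (tool +x).

Emit:
{"op": "arm_command", "data": {
  "gripper": [10,10,10,10,10],
  "dp": [
    [0,-0.1,0],
    [0,-0.12,0],
    [0.15,0,0],
    [0.2,0,0],
    [0.2,0,0]
  ],
  "twist": [0,0,0,0,0]
}}

```text
time: 19.77
tool_pos: [534.3, -231.6, 98.6]
tcp_rot: [3.14, 0.0, 1.441]
contact_force: [5.3, -0.3, -1.3]
grip_width: 20.0
finger_force: 30.1
```

Emit:
{"op": "arm_command", "data": {
  "gripper": [10,10,10,10,10],
  "dp": [
    [0.2,0,0],
    [0.2,0,0],
    [0.1,0,0],
    [0,0,0],
    [0,0,0]
  ],
  "twist": [0,0,0,0,0]
}}

```text
time: 20.4
tool_pos: [536.6, -220.3, 99.0]
tcp_rot: [3.138, 0.002, 1.441]
contact_force: [6.3, -2.6, -1.2]
grip_width: 19.9
finger_force: 30.2
```

```bash
python3 - <<'E'
from h import *
o=get_obs();p=np.array(o["tool_pos"]);T=R.from_euler("xyz",o["tcp_rot"]).as_matrix();print(o["time"],p,o["contact_force"],o["moment"],T.T@o["contact_force"])
s=p+T@np.array([78.5,-1.1,62.]);print("rel eye0 tool",T.T@(s-[588.7,-172.7,36]))
for n in("scene","top"):
    im=capture(n);u=proj(n,[(560,-146,36)])[0].astype(int);print(n,u)
    c=im[max(0,u[1]-35):u[1]+35,u[0]-45:u[0]+45,::-1];cv2.imwrite(f"pics/_{n}.png",cv2.resize(c,None,fx=4.4,fy=4.4,interpolation=cv2.INTER_CUBIC))
cv2.imwrite("pics/w7.png",np.hstack([cv2.imread("pics/_scene.png"),cv2.imread("pics/_top.png")]))
E
```

```text
20.4 [ 536.61600018 -220.25225771   99.03839383] [ 6.31291494 -2.57951843 -1.16518605] [-0.66097219 -1.64685293 -0.5636353 ] [-1.73599204  6.59058823  1.18951558]
rel eye0 tool [ 24.46288318 -46.37263947  -1.07279499]
scene [289 186]
top [364 199]
```

View pics/w7.png

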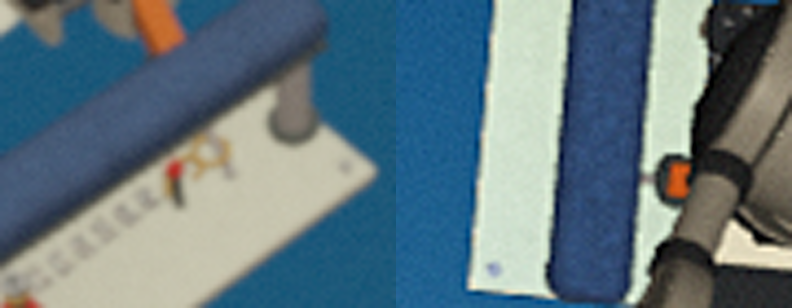

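Scene crop: eye at (208,152) is beyond the post's red head (176,170), and the hook wire shows on both sides of the post, so the hook looks to be in line. The side force of -1.7 N needs a check: friction or touching the post? Probing a little back.

Emit:
{"op": "arm_command", "data": {
  "gripper": [10,10,10,10,10],
  "dp": [
    [-0.06,0,0],
    [-0.06,0,0],
    [0,0,0],
    [0,0,0],
    [0,0,0]
  ],
  "twist": [0,0,0,0,0]
}}

```text
time: 21.12
tool_pos: [535.8, -222.7, 98.8]
tcp_rot: [3.14, 0.001, 1.441]
contact_force: [6.1, -1.2, -0.7]
grip_width: 20.2
finger_force: 30.1
```

```bash
python3 - <<'E'
from h import *
o=get_obs();p=np.array(o["tool_pos"]);T=R.from_euler("xyz",o["tcp_rot"]).as_matrix();print(o["time"],T.T@o["contact_force"],T.T@o["moment"])
s=p+T@np.array([78.5,-1.1,62.]);print("rel eye0 tool",T.T@(s-[588.7,-172.7,36]))
e=ray("scene",[(291.3,185.5)],36)[0];h=ray("scene",[(284,189.4)],50.5)[0]
d=np.r_[e-h,0];print("scene eye,head",e,h,"tool diff",T.T@d, "shank",s)
im=capture("scene");cv2.imwrite("pics/s8.png",im[:,:,::-1])
hsv=cv2.cvtColor(im,cv2.COLOR_RGB2HSV);m=(hsv[...,1]>150)&(hsv[...,2]>90)&((hsv[...,0]<6)|(hsv[...,0]>174))
ys,xs=np.nonzero(m[165:205,265:305]);print("red",xs.mean()+265,ys.mean()+165,len(xs))
g=(hsv[...,0]>12)&(hsv[...,0]<28)&(hsv[...,1]>70)
ys,xs=np.nonzero(g[165:205,265:305]);print("brass",sorted(zip((xs+265).tolist(),(ys+165).tolist())))
E
```

```text
21.125 [-0.40819566  6.22571857  0.72034449] [-1.44192676 -0.03263656  0.47403467]
rel eye0 tool [ 22.02210626 -46.97798152  -0.84801234]
scene eye,head [ 554.98106856 -145.24896334] [ 587.04091594 -143.04467105] tool diff [ -6.34466826 -31.50294214  -0.05039409] shank [ 544.97449421 -144.76875301   36.74069013]
red 283.2857142857143 189.0 7
brass [(281, 188), (281, 191), (281, 192), (281, 193), (281, 194), (282, 186), (282, 192), (282, 193), (282, 194), (283, 186), (283, 192), (283, 193), (283, 194), (284, 186), (285, 186), (285, 187), (286, 185), (286, 186), (286, 187), (287, 182), (287, 183), (287, 184), (287, 185), (287, 186), (287, 187), (288, 181), (288, 182), (288, 183), (288, 184), (288, 185), (288, 186), (288, 187), (288, 189), (288, 190), (289, 181), (289, 182), (289, 183), (289, 186), (289, 187), (289, 188), (289, 189), (290, 181), (290, 182), (290, 187), (290, 188), (291, 187), (291, 188), (292, 187), (293, 186), (293, 187), (294, 182), (294, 183), (294, 184), (294, 185), (294, 186), (294, 187), (295, 183), (295, 184), (295, 185), (295, 186)]
```

No hard contact: the hook just lags a little. Moving on until it is in line (+5 mm).

Emit:
{"op": "arm_command", "data": {
  "gripper": [10,10,10,10,10],
  "dp": [
    [0.1,0,0],
    [0.06,0,0],
    [0.04,0,0],
    [0,0,0],
    [0,0,0]
  ],
  "twist": [0,0,0,0,0]
}}

```text
time: 21.8
tool_pos: [537.1, -218.7, 99.2]
tcp_rot: [3.138, 0.003, 1.441]
contact_force: [6.3, -3.6, -0.7]
grip_width: 20.2
finger_force: 30.2
```

```bash
cat > st.py <<'E'
from h import *
o=get_obs();p=np.array(o["tool_pos"]);T=R.from_euler("xyz",o["tcp_rot"]).as_matrix();print(o["time"],"F tool",(T.T@o["contact_force"]).round(2))
s=p+T@np.array([78.5,-1.1,62.]);print("rel eye0 tool",T.T@(s-[588.7,-172.7,36]))
im=capture("scene");hsv=cv2.cvtColor(im,cv2.COLOR_RGB2HSV)
g=(hsv[...,0]>12)&(hsv[...,0]<28)&(hsv[...,1]>70)
for y in range(178,198):print("".join(".#"[int(v)] for v in g[y,268:300]))
E
python3 st.py
```

```text
21.8 F tool [-2.71  6.73  0.71]
rel eye0 tool [ 25.96885243 -46.01692609  -1.26265144]
................................
................................
................................
................................
....................###.........
....................###...#.....
...................###.....#....
...................##......#....
.................####.....##....
.................#####...###....
..................#.#######.....
.....................##.........
....................##..........
.............#......##..........
.............###................
.............###................
.............###................
..............##................
................................
................................
```

```bash
python3 - <<'E'
from h import *
th=1.441;c,s=np.cos(th),np.sin(th);X=np.array([c,s]);Y=np.array([-s,c])
post=np.array([588,-144.5]);W=lambda x,y,z:np.r_[post+x*X+y*Y,z]   # leg axes, rel post
off=np.array([283.5,189.2])-proj("scene",W(0,0,50.5))[0];print("off",off)
P=lambda *a:(proj("scene",W(*a))[0]+off).round(1)
print("post z12,36,48",P(0,0,12),P(0,0,36),P(0,0,48))
for cx in(-16,-4,3):
  for sd in(13,18):   # seat dist beyond post
    a=np.arctan2(cx,130+sd);u=np.array([np.sin(a),np.cos(a)]);v=np.array([np.cos(a),-np.sin(a)])
    q=lambda dx,dy:P(*((130+sd+dy)*u+dx*v-[0,130]),36)
    print(cx,sd,"eye",q(0,18),"barb tip",q(9.5,-6.5),"barb root",q(9.5,0),"front wire",q(-9.5,-8))
E
```

```text
off [ 0.09743406 -0.1414248 ]
post z12,36,48 [284.5 197.2] [283.9 192.3] [283.6 189.7]
-16 13 eye [287.9 183.3] barb tip [284.4 189.9] barb root [286.  188.6] front wire [279.4 186.8]
-16 18 eye [289.3 182.4] barb tip [285.7 189. ] barb root [287.3 187.7] front wire [280.8 185.9]
-4 13 eye [291.1 185.8] barb tip [286.9 192.2] barb root [288.6 190.9] front wire [282.3 188.7]
-4 18 eye [292.4 184.9] barb tip [288.2 191.3] barb root [289.9 190. ] front wire [283.6 187.8]
3 13 eye [292.8 187.3] barb tip [288.2 193.6] barb root [290.  192.4] front wire [283.8 190. ]
3 18 eye [294.1 186.4] barb tip [289.6 192.7] barb root [291.3 191.5] front wire [285.1 189.1]
```

Scene geometry fits a hook about 4 mm short of in line, stretched a little too far, so the diagonal part of the wire bears on the post (side force plus extra pull). Letting in 3–4 mm while holding sideways.

Emit:
{"op": "arm_command", "data": {
  "gripper": [10,10,10,10,10],
  "dp": [
    [0,0.08,0],
    [0,0.08,0],
    [0,0,0],
    [0,0,0],
    [0,0,0]
  ],
  "twist": [0,0,0,0,0]
}}

```text
time: 22.48
tool_pos: [539.9, -217.9, 98.6]
tcp_rot: [3.141, 0.0, 1.441]
contact_force: [4.8, -1.3, -1.0]
grip_width: 20.2
finger_force: 30.1
```

```bash
python3 st.py
```

```text
22.475 F tool [-0.62  4.94  0.98]
rel eye0 tool [ 27.29482305 -43.58396803  -0.58132038]
................................
................................
................................
................................
................................
.....................##.........
....................##....##....
....................#......##...
...................##.....##....
.................#####....##....
..................#####.####....
....................#######.....
.....................##.........
.............#......##..........
.............###................
.............###................
.............###................
.............##.................
..............#.................
................................
```

Side force gone and the hook has come into line. Letting it in.

Emit:
{"op": "arm_command", "data": {
  "gripper": [10,10,10,10,10],
  "dp": [
    [0,0.1,0],
    [0,0.1,0],
    [0,0.1,0],
    [0,0,0],
    [0,0,0]
  ],
  "twist": [0,0,0,0,0]
}}

```text
time: 23.15
tool_pos: [547.0, -218.6, 98.4]
tcp_rot: [-3.141, 0.0, 1.441]
contact_force: [3.8, -0.6, -0.9]
grip_width: 19.6
finger_force: 30.0
```

```bash
python3 st.py
```

```text
23.15 F tool [-0.1   3.82  0.86]
rel eye0 tool [ 27.54334087 -36.50329071  -0.34360531]
................................
................................
................................
................................
................................
................................
....................#...........
...................##...##......
..................##.....##.....
.................##......##.....
..................##....###.....
..................##....##......
............#.....########......
............##.....###..........
............#.....##............
............#....###............
...........##...................
...........##...................
...........##...................
................................
```

Emit:
{"op": "arm_command", "data": {
  "gripper": [10,10,10,10,10],
  "dp": [
    [0,0.12,0],
    [0,0.12,0],
    [0,0.12,0],
    [0,0.1,0],
    [0,0,0]
  ],
  "twist": [0,0,0,0,0]
}}

```text
time: 23.82
tool_pos: [558.1, -220.0, 98.1]
tcp_rot: [-3.14, -0.0, 1.441]
contact_force: [0.1, 0.3, -1.0]
grip_width: 20.0
finger_force: 30.0
```

```bash
python3 st.py
```

```text
23.825 F tool [0.27 0.06 1.02]
rel eye0 tool [ 27.64001551 -25.39281196  -0.07510393]
................................
................................
................................
................................
................................
................................
................................
.....................##.........
.................#...###........
.................##....##.......
..................#.....#.......
........................#.......
............#.....#...###.......
...........###...#######........
..........##....######..........
..........##....###.............
..........#.....##..............
..........#.....##..............
..........#.....................
..........#.....................
```

Force fell to zero at 127 mm with the spring uncaught law calling for 3.1 N: the hook has caught. Centring and withdrawing the tip the way it went in.

Emit:
{"op": "arm_command", "data": {
  "gripper": [10,10,10,10,10],
  "dp": [
    [-0.08,0.08,0],
    [-0.14,0,-0.15],
    [-0.14,0,-0.15],
    [-0.12,0,-0.14],
    [0,0,0]
  ],
  "twist": [0,0,0,0,0]
}}

```text
time: 24.5
tool_pos: [559.1, -232.8, 110.0]
tcp_rot: [3.141, 0.0, 1.44]
contact_force: [-0.2, -0.4, -0.6]
grip_width: 19.7
finger_force: 30.0
```

Emit:
{"op": "arm_command", "data": {
  "gripper": [10,10,10,10,10],
  "dp": [
    [0,0,-0.2],
    [0,0,-0.2],
    [-0.1,0,-0.15],
    [-0.4,0,-0.2],
    [-0.4,0,0]
  ],
  "twist": [0,0,0,0,0]
}}

```text
time: 25.12
tool_pos: [556.2, -255.7, 128.8]
tcp_rot: [3.141, 0.001, 1.441]
contact_force: [0.1, 0.1, -1.0]
grip_width: 19.8
finger_force: 30.0
```

Emit:
{"op": "arm_command", "data": {
  "gripper": [10,10,10,10,10],
  "dp": [
    [-0.6,0,-0.2],
    [-0.8,0,-0.3],
    [-0.8,0,-0.5],
    [0,0,0],
    [0,0,0]
  ],
  "twist": [0,0,0,0,0]
}}

```text
time: 25.75
tool_pos: [548.6, -309.1, 152.8]
tcp_rot: [-3.141, -0.001, 1.44]
contact_force: [-0.0, 0.1, -1.1]
grip_width: 19.7
finger_force: 30.0
```

```bash
python3 - <<'E'
exec(open("st.py").read())
json=__import__("json");json.dump({k:np.array(o[k]).tolist() for k in("tool_pos","tcp_rot")},open("w9.json","w"))
o=get_obs();im=capture("wrist");hsv=cv2.cvtColor(im,cv2.COLOR_RGB2HSV)
g=(hsv[...,0]>10)&(hsv[...,0]<28)&(hsv[...,1]>90)
P=lambda q:proj("wrist",q,o)[0].round(1)
print("pos",o["tool_pos"],"eye exp",P([(569.5,-144.5,36)]),"post36",P([(587.5,-146,36)]),"ball",P(p+T@np.array([90.1,-1.1,74.])))
for y in range(0,60,2):print(y,"".join(".#"[int(v)] for v in g[y,250:400:2]))
E
```

```text
25.75 F tool [ 0.14 -0.06  1.13]
rel eye0 tool [-61.86410818 -23.17755613 -54.90500134]
................................
................................
................................
................................
................................
................................
................................
...................####.........
.................#######........
.................##....##.......
........................#.......
........................#.......
............##....#....##.......
...........###...#######........
..........##....#####...........
..........##....###.............
..........#.....##..............
..........#.....##..............
..........#.....................
..........#.....................
pos [ 548.65606096 -308.63491773  152.67729989] eye exp [317.   -7.9] post36 [339.7  -9. ] ball [316.3  89.7]
0 ..........................###.........#######.......####...................
2 ..........................###........#########.....####....................
4 ...........................####.....###...############.....................
6 ......
[... 1422 characters left out ...]
....................................................................
44 ...........................................................................
46 ...........................................................................
48 ...........................................................................
50 ...........................................................................
52 ...........................................................................
54 ...........................................................................
56 ...........................................................................
58 ...........................................................................
```

Hook stays put with the puller out (scene mask unchanged, eye still stretched outward). Now straightening the puller in the grip by pressing the ball on the bar's fixed front face (z ≈ 120).

Emit:
{"op": "arm_command", "data": {
  "gripper": [10,10,10,10,10],
  "dp": [
    [0,0,-0.8],
    [0,0,-0.85],
    [0.6,0,0],
    [0.7,0,0],
    [0.3,0,0]
  ],
  "twist": [0,0,0,0,0]
}}

```text
time: 26.48
tool_pos: [554.0, -267.1, 193.4]
tcp_rot: [-3.14, -0.001, 1.443]
contact_force: [-0.4, 0.1, -1.3]
grip_width: 19.6
finger_force: 30.0
```

Emit:
{"op": "arm_command", "data": {
  "gripper": [10,10,10,10,10],
  "dp": [
    [0.15,0,0],
    [0.1,0,0],
    [0.1,0,0],
    [0,0,0],
    [0,0,0]
  ],
  "twist": [0,0,0,0,0]
}}

```text
time: 27.1
tool_pos: [555.2, -261.1, 194.5]
tcp_rot: [3.142, 0.0, 1.441]
contact_force: [0.9, -0.6, 0.1]
grip_width: 19.8
finger_force: 30.0
```

Emit:
{"op": "arm_command", "data": {
  "gripper": [10,10,10,10,10],
  "dp": [
    [0.3,0,-0.24],
    [0.32,0,-0.24],
    [0.33,0,-0.22],
    [0.35,0,-0.19],
    [0.36,0,-0.16]
  ],
  "twist": [0,0,0,0,0]
}}

```text
time: 27.72
tool_pos: [560.7, -219.2, 221.2]
tcp_rot: [3.141, 0.001, 1.441]
contact_force: [-0.6, -2.6, -1.9]
grip_width: 20.1
finger_force: 30.0
```

```bash
cat > lean.py <<'E'
from h import *
o=get_obs();im=capture("wrist");p=np.array(o["tool_pos"]);T=R.from_euler("xyz",o["tcp_rot"]).as_matrix()
print(o["time"],p,(T.T@o["contact_force"]).round(2))
# shank/collar: dark-grey collar and grey shank on column band; print gray profile along expected shank column
hsv=cv2.cvtColor(im,cv2.COLOR_RGB2HSV)
m=((hsv[...,0]<14)&(hsv[...,1]>150)&(hsv[...,2]>120))[:,290:345]
ys=np.nonzero(m.sum(1)>12)[0];print("orange rows",ys.min(),ys.max())
v=lambda a,l,x=0:np.array([l*np.sin(a)+x*np.cos(a),0,l*np.cos(a)-19-x*np.sin(a)])
for a in range(-10,50,5):
    r=np.radians(a);q=[p+T@v(r,129.5),p+T@v(r,33,10),p+T@v(r,36,17)]
    print(a,"ball,orange-foot,collar rows",proj("wrist",np.array(q),o)[:,1].round(0))
np.save("lean.npy",im);print([int(x) for x in im[0:260:4,312:321].mean((1,2))])
E
python3 lean.py
```

```text
27.725 [ 560.74904939 -219.22489846  221.23264445] [-2.68 -0.28  1.92]
orange rows 207 332
-10 ball,orange-foot,collar rows [218. 232. 220.]
-5 ball,orange-foot,collar rows [206. 228. 216.]
0 ball,orange-foot,collar rows [194. 224. 211.]
5 ball,orange-foot,collar rows [183. 220. 207.]
10 ball,orange-foot,collar rows [171. 217. 204.]
15 ball,orange-foot,collar rows [159. 213. 201.]
20 ball,orange-foot,collar rows [147. 210. 198.]
25 ball,orange-foot,collar rows [135. 208. 195.]
30 ball,orange-foot,collar rows [123. 205. 193.]
35 ball,orange-foot,collar rows [111. 203. 191.]
40 ball,orange-foot,collar rows [ 99. 202. 190.]
45 ball,orange-foot,collar rows [ 87. 200. 189.]
[106, 105, 106, 107, 107, 108, 108, 109, 109, 108, 109, 203, 225, 227, 229, 227, 226, 226, 224, 91, 101, 103, 100, 104, 108, 110, 106, 110, 111, 100, 102, 101, 99, 93, 81, 163, 138, 145, 143, 141, 142, 141, 140, 134, 135, 135, 135, 133, 75, 90, 93, 91, 117, 117, 117, 117, 117, 116, 116, 116, 116, 116, 115, 116, 115]
```

Rotating as planned (lean ≈ 25°). Continuing to upright.

Emit:
{"op": "arm_command", "data": {
  "gripper": [10,10,10,10,10],
  "dp": [
    [0.37,0,-0.14],
    [0.38,0,-0.1],
    [0.39,0,-0.08],
    [0.4,0,-0.05],
    [0.4,0,-0.02]
  ],
  "twist": [0,0,0,0,0]
}}

```text
time: 28.4
tool_pos: [567.1, -171.0, 230.9]
tcp_rot: [3.141, 0.0, 1.441]
contact_force: [-0.6, -4.6, 1.9]
grip_width: 19.9
finger_force: 30.0
```

```bash
python3 lean.py; python3 - <<'E'
import numpy as np
im=np.load("lean.npy").astype(int)
for y in range(130,232,3):print(y,im[y,290:346:2].mean(1).astype(int).tolist())
E
```

```text
28.4 [ 567.11729365 -171.01363554  230.88712723] [-4.66  0.03 -1.89]
orange rows 228 332
-10 ball,orange-foot,collar rows [218. 232. 220.]
-5 ball,orange-foot,collar rows [206. 228. 216.]
0 ball,orange-foot,collar rows [194. 224. 211.]
5 ball,orange-foot,collar rows [183. 220. 207.]
10 ball,orange-foot,collar rows [171. 217. 204.]
15 ball,orange-foot,collar rows [159. 213. 201.]
20 ball,orange-foot,collar rows [147. 210. 198.]
25 ball,orange-foot,collar rows [135. 208. 195.]
30 ball,orange-foot,collar rows [123. 205. 193.]
35 ball,orange-foot,collar rows [111. 203. 191.]
40 ball,orange-foot,collar rows [ 99. 202. 190.]
45 ball,orange-foot,collar rows [ 87. 200. 189.]
[102, 103, 104, 104, 104, 105, 106, 107, 108, 108, 109, 110, 110, 111, 111, 111, 111, 112, 112, 112, 112, 113, 118, 226, 228, 230, 229, 228, 228, 227, 227, 227, 227, 228, 88, 98, 103, 103, 103, 103, 111, 106, 110, 110, 101, 104, 99, 92, 105, 119, 127, 119, 105, 98, 85, 96, 96, 90, 90, 90, 90, 89, 90, 89, 88]
130 [229, 227, 228, 228, 229, 228, 225, 224, 224, 226, 226, 226, 228, 227, 227, 227, 229, 229, 228, 227, 225, 227,
[... 3733 characters left out ...]
14 [97, 95, 95, 95, 97, 96, 95, 93, 88, 75, 62, 58, 61, 60, 63, 61, 64, 69, 85, 95, 97, 98, 97, 96, 95, 98, 96, 97]
217 [95, 96, 97, 96, 95, 81, 70, 63, 71, 86, 91, 93, 93, 93, 94, 91, 93, 90, 74, 64, 63, 77, 94, 97, 95, 99, 97, 94]
220 [95, 96, 97, 92, 69, 76, 92, 95, 96, 97, 95, 95, 96, 97, 95, 96, 95, 97, 97, 97, 92, 80, 65, 85, 96, 97, 95, 96]
223 [95, 95, 87, 73, 93, 96, 98, 96, 97, 97, 95, 97, 95, 96, 98, 97, 98, 98, 96, 97, 96, 97, 93, 70, 82, 96, 95, 97]
226 [93, 82, 70, 92, 95, 94, 93, 93, 93, 96, 95, 94, 94, 94, 96, 95, 94, 94, 95, 95, 95, 92, 95, 92, 74, 72, 95, 97]
229 [94, 85, 93, 94, 93, 92, 89, 88, 91, 90, 90, 90, 91, 90, 90, 90, 89, 89, 88, 91, 90, 91, 95, 94, 95, 86, 93, 96]
```

Upright again (ball at row ≈194 matches 0° lean). Planning the way back to the hole.

```bash
python3 - <<'E'
from plan import *
p=np.array(get_obs()["tool_pos"]);y=1.441
b=p+np.array([-.13,-.99,0])*10
D=np.array([494.2,334.2])-b[:2]
plan([(2,(b-p),0),(3,(0,0,66),0),(25,(D[0],D[1],0),1.6155-y)])
E
```

```text
[[-0.2, -0.0, -0.0], [-0.2, -0.0, -0.0], [0.0, 0.0, -0.88], [0.0, 0.0, -0.88], [0.0, 0.0, -0.88]] [-0.0, -0.0, -0.0, -0.0, -0.0]
[[0.8, -0.22, -0.0], [0.8, -0.21, -0.0], [0.8, -0.21, -0.0], [0.81, -0.2, -0.0], [0.81, -0.2, -0.0]] [-0.08, -0.08, -0.08, -0.08, -0.08]
[[0.81, -0.19, -0.0], [0.81, -0.19, -0.0], [0.81, -0.18, -0.0], [0.81, -0.17, -0.0], [0.81, -0.17, -0.0]] [-0.08, -0.08, -0.08, -0.08, -0.08]
[[0.81, -0.16, -0.0], [0.82, -0.16, -0.0], [0.82, -0.15, -0.0], [0.82, -0.15, -0.0], [0.82, -0.14, -0.0]] [-0.08, -0.08, -0.08, -0.08, -0.08]
[[0.82, -0.13, -0.0], [0.82, -0.13, -0.0], [0.82, -0.12, -0.0], [0.82, -0.12, -0.0], [0.82, -0.11, -0.0]] [-0.08, -0.08, -0.08, -0.08, -0.08]
[[0.82, -0.11, -0.0], [0.82, -0.1, -0.0], [0.82, -0.09, -0.0], [0.83, -0.09, -0.0], [0.83, -0.08, -0.0]] [-0.08, -0.08, -0.08, -0.08, -0.08]
max 0.88 yaw 1.6163091810089467
```

Emit:
{"op": "arm_command", "data": {
  "gripper": [10,10,10,10,10],
  "dp": [
    [-0.2,0,0],
    [-0.2,0,0],
    [0,0,-0.88],
    [0,0,-0.88],
    [0,0,-0.88]
  ],
  "twist": [0,0,0,0,0]
}}

```text
time: 29.08
tool_pos: [565.3, -181.7, 296.6]
tcp_rot: [-3.14, -0.001, 1.44]
contact_force: [0.3, 0.3, -1.1]
grip_width: 19.7
finger_force: 30.0
```

Emit:
{"op": "arm_command", "data": {
  "gripper": [10,10,10,10,10],
  "dp": [
    [0.8,-0.22,0],
    [0.8,-0.21,0],
    [0.8,-0.21,0],
    [0.81,-0.2,0],
    [0.81,-0.2,0]
  ],
  "twist": [-0.08,-0.08,-0.08,-0.08,-0.08]
}}

```text
time: 29.7
tool_pos: [551.1, -76.9, 296.3]
tcp_rot: [-3.141, -0.0, 1.477]
contact_force: [1.2, 0.3, -0.6]
grip_width: 19.8
finger_force: 30.0
```

Emit:
{"op": "arm_command", "data": {
  "gripper": [10,10,10,10,10],
  "dp": [
    [0.81,-0.19,0],
    [0.81,-0.19,0],
    [0.81,-0.18,0],
    [0.81,-0.17,0],
    [0.81,-0.17,0]
  ],
  "twist": [-0.08,-0.08,-0.08,-0.08,-0.08]
}}

```text
time: 30.32
tool_pos: [537.0, 25.4, 296.5]
tcp_rot: [3.142, 0.0, 1.511]
contact_force: [-0.2, 0.2, -0.2]
grip_width: 20.1
finger_force: 30.0
```

Emit:
{"op": "arm_command", "data": {
  "gripper": [10,10,10,10,10],
  "dp": [
    [0.81,-0.16,0],
    [0.82,-0.16,0],
    [0.82,-0.15,0],
    [0.82,-0.15,0],
    [0.82,-0.14,0]
  ],
  "twist": [-0.08,-0.08,-0.08,-0.08,-0.08]
}}

```text
time: 30.95
tool_pos: [522.6, 128.4, 296.4]
tcp_rot: [3.142, 0.0, 1.546]
contact_force: [-1.2, 0.3, -0.8]
grip_width: 19.9
finger_force: 30.0
```

Emit:
{"op": "arm_command", "data": {
  "gripper": [10,10,10,10,10],
  "dp": [
    [0.82,-0.13,0],
    [0.82,-0.13,0],
    [0.82,-0.12,0],
    [0.82,-0.12,0],
    [0.82,-0.11,0]
  ],
  "twist": [-0.08,-0.08,-0.08,-0.08,-0.08]
}}

```text
time: 31.58
tool_pos: [508.4, 231.1, 296.4]
tcp_rot: [-3.142, 0.0, 1.581]
contact_force: [1.2, 0.7, -0.8]
grip_width: 19.5
finger_force: 30.0
```

Emit:
{"op": "arm_command", "data": {
  "gripper": [10,10,10,10,10],
  "dp": [
    [0.82,-0.11,0],
    [0.82,-0.1,0],
    [0.82,-0.09,0],
    [0.83,-0.09,0],
    [0.83,-0.08,0]
  ],
  "twist": [-0.08,-0.08,-0.08,-0.08,-0.08]
}}

```text
time: 32.2
tool_pos: [494.4, 333.8, 296.4]
tcp_rot: [-3.142, 0.0, 1.616]
contact_force: [0.0, -0.1, -1.2]
grip_width: 19.9
finger_force: 30.0
```

```bash
python3 lean.py; python3 - <<'E'
import numpy as np
im=np.load("lean.npy").astype(int)
for y in range(150,232,3):print(y,im[y,280:356:2].mean(1).astype(int).tolist())
E
```

```text
32.2 [494.40256214 333.8242497  296.36586228] [-0.08  0.04  1.18]
orange rows 229 332
-10 ball,orange-foot,collar rows [218. 232. 220.]
-5 ball,orange-foot,collar rows [206. 228. 216.]
0 ball,orange-foot,collar rows [194. 224. 212.]
5 ball,orange-foot,collar rows [183. 220. 208.]
10 ball,orange-foot,collar rows [171. 217. 204.]
15 ball,orange-foot,collar rows [159. 214. 201.]
20 ball,orange-foot,collar rows [147. 211. 198.]
25 ball,orange-foot,collar rows [136. 208. 195.]
30 ball,orange-foot,collar rows [124. 206. 193.]
35 ball,orange-foot,collar rows [112. 203. 191.]
40 ball,orange-foot,collar rows [ 99. 202. 190.]
45 ball,orange-foot,collar rows [ 87. 201. 189.]
[192, 198, 202, 197, 197, 199, 203, 201, 199, 209, 207, 206, 210, 207, 200, 209, 205, 206, 205, 206, 208, 202, 207, 211, 206, 205, 206, 205, 202, 203, 210, 203, 208, 205, 183, 113, 118, 221, 222, 221, 221, 221, 188, 192, 192, 190, 176, 219, 168, 108, 118, 115, 112, 95, 71, 87, 87, 85, 80, 80, 80, 79, 79, 78, 77]
150 [211, 207, 218, 221, 222, 221, 222, 222, 221, 222, 221, 222, 221, 222, 221, 223, 220, 221, 221, 222, 221, 221
[... 4413 characters left out ...]
218, 218, 218, 181, 83, 87, 85, 87]
222 [87, 88, 96, 202, 219, 217, 218, 218, 166, 73, 85, 88, 87, 86, 87, 85, 86, 90, 88, 85, 89, 87, 87, 87, 86, 88, 84, 70, 121, 211, 218, 218, 219, 170, 85, 86, 86, 86]
225 [88, 88, 95, 191, 219, 218, 217, 143, 71, 87, 87, 87, 87, 85, 86, 86, 86, 86, 88, 88, 88, 86, 85, 86, 87, 86, 85, 86, 78, 116, 209, 219, 218, 165, 84, 86, 87, 84]
228 [86, 86, 92, 188, 219, 218, 134, 74, 87, 85, 85, 85, 84, 84, 83, 85, 86, 85, 85, 83, 85, 82, 84, 84, 85, 84, 83, 83, 84, 78, 100, 211, 217, 152, 82, 86, 87, 85]
231 [85, 84, 91, 182, 219, 211, 109, 88, 84, 85, 80, 82, 82, 83, 82, 83, 79, 82, 80, 81, 82, 81, 81, 83, 82, 80, 79, 82, 84, 86, 92, 189, 217, 145, 84, 84, 85, 84]
```

Numbers show the hole (centre row 175.5, col 317) and the ball (row 195.5, col 316): lean ≈ -0.5°. Computing the offset ball → hole.

```bash
python3 - <<'E'
from h import *
o=get_obs();p=np.array(o["tool_pos"]);T=R.from_euler("xyz",o["tcp_rot"]).as_matrix()
h=np.r_[ray("wrist",[(317,175.3)],105,o)[0],105];b=np.r_[ray("wrist",[(316.2,195.3)],185.9,o)[0],185.9]
print(h,b,"tool",T.T@(h-b))
E
```

```text
[493.29453907 335.82323288 105.        ] [492.45615733 335.49884114 185.9       ] tool [ 0.1643061   0.88415301 80.89999624]
```

Emit:
{"op": "arm_command", "data": {
  "gripper": [10,10,10,10,10],
  "dp": [
    [0,0.04,0.5],
    [0,0,0.9],
    [0,0,0.9],
    [0,0,0.7],
    [0,0,0.4]
  ],
  "twist": [0,0,0,0,0]
}}

```text
time: 32.88
tool_pos: [495.3, 331.6, 209.7]
tcp_rot: [-3.14, 0.001, 1.615]
contact_force: [0.0, -0.7, -0.5]
grip_width: 20.0
finger_force: 30.0
```

Emit:
{"op": "arm_command", "data": {
  "gripper": [10,10,10,10,10],
  "dp": [
    [0,0,0.6],
    [0,0,0.8],
    [0,0,0.8],
    [0,0,0.7],
    [0,0,0.3]
  ],
  "twist": [0,0,0,0,0]
}}

```text
time: 33.5
tool_pos: [495.2, 332.1, 130.2]
tcp_rot: [-3.14, 0.001, 1.615]
contact_force: [-0.8, -0.1, -1.5]
grip_width: 19.9
finger_force: 30.0
```

Emit:
{"op": "arm_command", "data": {
  "gripper": [10,10,10,10,10],
  "dp": [
    [0,0,0],
    [0,0,0.06],
    [0,0,0.06],
    [0,0,0.06],
    [0,0,0]
  ],
  "twist": [0,0,0,0,0]
}}

```text
time: 34.12
tool_pos: [495.6, 332.5, 126.9]
tcp_rot: [-3.142, 0.0, 1.615]
contact_force: [-0.5, -0.8, -0.6]
grip_width: 19.5
finger_force: 30.0
```

Emit:
{"op": "arm_command", "data": {
  "gripper": [10,10,10,24,30],
  "dp": [
    [0.06,-0.04,0.03],
    [0,0,0.03],
    [0,0,0],
    [0,0,0],
    [0,0,0]
  ],
  "twist": [0,0,0,0,0]
}}

```text
time: 34.75
tool_pos: [494.7, 334.0, 125.6]
tcp_rot: [3.141, -0.0, 1.615]
contact_force: [0.6, -0.1, -0.4]
grip_width: 28.5
finger_force: 0.0
```

Emit:
{"op": "arm_command", "data": {
  "gripper": [50,60,60,60,60],
  "dp": [
    [0,0,0],
    [0,0,0],
    [0,0,-0.2],
    [0,0,-0.6],
    [0,0,-1]
  ],
  "twist": [0,0,0,0,0]
}}

```text
time: 35.38
tool_pos: [494.3, 333.8, 171.2]
tcp_rot: [-3.141, 0.0, 1.615]
contact_force: [0.8, 0.2, -0.6]
grip_width: 59.9
finger_force: 0.0
```

Emit:
{"op": "arm_command", "data": {
  "gripper": [60,60,60,60,60],
  "dp": [
    [0,0,-1],
    [0,0,-1],
    [0,0,-1],
    [0,0,-1],
    [0,0,-0.5]
  ],
  "twist": [0,0,0,0,0]
}}

```text
time: 36.0
tool_pos: [494.9, 334.2, 285.5]
tcp_rot: [3.138, -0.001, 1.616]
contact_force: [-0.9, 0.7, -0.2]
grip_width: 59.9
finger_force: 0.0
```

```bash
cat > fin.py <<'E'
from h import *
o=get_obs();im=capture("wrist");hsv=cv2.cvtColor(im,cv2.COLOR_RGB2HSV);print(o["time"],o["tool_pos"])
m=((hsv[...,0]<14)&(hsv[...,1]>150)&(hsv[...,2]>200))[100:260,270:370];ys,xs=np.nonzero(m)
print("orange top box",xs.min()+270,xs.max()+270,ys.min()+100,ys.max()+100)
t=np.array([(x,y,186) for x in(484.5,504.5) for y in(325,345)]);print("expect",proj("wrist",t,o).round(0).tolist(),"collar",proj("wrist",[(494.5,335,111)],o))
a=cv2.imread("pics/top0.png").astype(int);b=capture("top")[:,:,::-1].astype(int)
d=np.abs(a-b).max(2)>60;n,l,s,c=cv2.connectedComponentsWithStats(d.astype(np.uint8))
print([(r[:5].tolist()) for r in s[1:] if r[4]>8])
im=capture("scene");g=cv2.cvtColor(im,cv2.COLOR_RGB2HSV);g=(g[...,0]>12)&(g[...,0]<28)&(g[...,1]>70)
for y in range(183,199):print("".join(".#"[int(v)] for v in g[y,268:300]))
a=cv2.imread("pics/scene0.png").astype(int);b=im[:,:,::-1].astype(int)
d=np.abs(a-b).max(2)>60;n,l,s,c=cv2.connectedComponentsWithStats(d.astype(np.uint8));print([(r[:5].tolist()) for r in s[1:] if r[4]>8])
E
python3 fin.py
```

```text
36.0 [494.91465182 334.17283294 285.50157869]
orange top box 306 325 190 208
expect [[305.0, 207.0], [306.0, 186.0], [328.0, 208.0], [329.0, 187.0]] collar [[316.55330338 177.63980963]]
[[139, 179, 22, 22, 328], [34, 181, 130, 97, 6684], [375, 187, 3, 6, 12], [4, 213, 17, 50, 558], [0, 252, 3, 7, 13], [4, 253, 164, 147, 10883], [277, 326, 118, 74, 3693], [519, 374, 109, 26, 1551], [282, 385, 13, 14, 83], [296, 384, 14, 7, 49]]
................................
................................
...................####.........
.................#######........
.................##....##.......
........................#.......
........................#.......
............#.....#....##.......
...........###...#######........
..........##....#####...........
..........##....###.............
..........#.....##..............
..........#.....##..............
..........#.....................
..........#.....................
..........#.....................
[[273, 0, 7, 2, 9], [282, 0, 37, 11, 116], [613, 0, 9, 6, 31], [282, 4, 3, 14, 28], [528, 18, 8, 13, 78], [543, 27, 14, 37, 358], [388, 29, 33, 96, 1768], [558, 28, 74, 61, 2668], [630, 38, 10, 55, 231], [414, 47, 7, 29, 76], [468, 48, 27, 22, 419], [504, 49, 3, 5, 11], [459, 80, 126, 153, 6549], [418, 84, 23, 15, 103], [416, 112, 11, 11, 36]]
```

Puller stands upright in its hole, the hook stays on the post, and nothing else has changed except the arm. Handing in.

```bash
python3 -c "
from plant import *
print(close_job())"
```

```text
the job is handed in; nothing more can be done
None
```

The spring's hook is caught on the anchor post, the orange puller stands back in its own rack hole, nothing else moved in the pictures, and the job was handed in at about 36 s; no verdict came back.

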